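Set out a batch on the laser marking bed

TASK

Set out the marking batch on the blue loading bed: lay the gold bar flat in the middle of the oblong platen, lengthwise along it, and stand the knobbed steel weight upright on the middle of the bar. Lay the broad bangle flat in the middle of the round platen and stand the square focus gauge upright in the middle of the bangle, on the platen. Lay the white test tile flat on the bed, midway between the two platens.

Things in the scene. Friction and masses are not known exactly. Their poses are not given: they have to be found in the camera images.
- bangle: Loose gold bangle lying flat on the table (not the thin ones kept in the steel box and on the grey tray at the table's edges): a plain broad ring, outer diameter 66 mm, inner diameter 50 mm, 14 mm high, 80 g. Origin: on its axis at the underside; z up.
- bar: Loose small gold bar lying flat, 56 x 28 x 10 mm (x along its length, y across, z up), about 250 g. Origin: centre of its underside.
- weight: Loose polished steel balance weight, standing upright: a cylinder of diameter 24 mm and 24 mm high, above it a thin neck and a knob of diameter 16 mm, 36 mm high in all, about 100 g. Origin: centre of its underside; z up.
- gauge: Loose dark steel focus gauge, standing upright: a square foot 30 x 30 mm, 8 mm high, with a square post 18 x 18 mm (sides along x and y, like the foot's) rising from it, 55 mm high in all, 120 g. Origin: centre of its underside; z up.
- tile: Loose white ceramic test tile lying flat, 40 x 40 x 8 mm (sides along x and y), 35 g. Origin: centre of its underside; z up.
- bed: Fixed blue loading bed on the table, a flat plate 150 mm (x) by 290 mm (y), 8 mm thick. Origin: centre of its underside, which is also the point midway between the two platens; its top is 8 mm above the origin. The platens stand on it with their centres 95 mm from its middle along its +y and -y; which is on which side changes.
- round_platen: Fixed round aluminium platen on the bed: a flat disc of diameter 84 mm, 10 mm thick. Origin: centre of its underside, on the bed's top; its own top is 18 mm above the table.
- oblong_platen: Fixed oblong aluminium platen on the bed: a flat slab 100 mm long (its x, parallel to the bed's x), 64 mm wide (y), 10 mm thick. Origin: centre of its underside, on the bed's top; its own top is 18 mm above the table.
Mind the look-alikes: they are no part of the job. Of the things that look like the tile, take the one that is farthest from the robot's base at the start.

How it is judged:
By the outcome, as a careful person would: the job done as asked, in the order asked, and still so for the second after the job is handed in, with the robot touching nothing.
It also fails if it takes over 134 s, if anything falls off the work surface, if the arm or the gripper's body presses on something with over 40 N, if the wrist force passes 120 N, or if a joint passes its speed limit or range.

ROBOT

A 6-joint arm with a two-finger parallel gripper is mounted at the origin on the work surface. World frame = base frame: x ahead of the robot, y to its left, z up, the work surface at z = 0. Lengths are in m, angles in rad, forces in N, time in s.
With the tool pointing down it reaches from about 0.375 to 0.9 m from the base axis. Payload 3.1 kg.
Tool frame: the origin (TCP) lies between the finger pads; the fingertips stand 22 mm ahead of it and the grasp point (between the pads) lies 3 mm ahead of it; z points along the fingers, y is the line along which they close (so a half turn about z gives the same grasp; the last joint's range is limited). The gripper opens to 87 mm and grips with 3 to 60 N. Pads are 19 mm wide; open, the fingers measure 117 mm over their backs; the gripper's body (75 mm by 190 mm) begins 51 mm behind the grasp point.
Start: joints at [0.933, 0.527, 1.433, -0, 1.181, -0.178], TCP at [0.277, 0.56, 0.21] pointing down, gripper open.
Joint ranges: [-3.08, 3.08], [-0.75, 2.2], [0.22, 2.44], [-1.43, 4.57], [0, 2.65], [-2.85, 2.85]. Speed limits (rad/s): [2.79, 2.79, 3.14, 3.14, 3.14, 3.14].

INTERFACE

Orientations are given as a unit quaternion [x, y, z, w].
In Python, from rig import robot gives the robot as it stands.
- The arm moves only by the tool move_arm, never from a script. Its argument "series" is text: rows parted by semicolons, each of 6 numbers parted by spaces: the shift along the tool's x, y, z in mm, then the turn, a rotation vector about the tool's x, y, z in degrees. In form: dx dy dz ax ay az; .... A call has 1 to 8 rows; each row is the pose to reach, as a shift and turn from the pose commanded when the call began, along the tool's axes at that moment; what a row does not reach only later rows make up. A row lasts 1/12 s, in which the tool goes at most 41.7 mm and 7.16 degrees, less where a joint would pass 70% of its speed; a pose out of reach is approached as far as the arm can. A call with a gripper value outside its range is refused whole. "jaw" is the opening, from 0 (shut) to 1 (fully open), set as the call begins (left out, the last holds). The fingers move at their own pace and stop on an object; "newtons" is the grip in N (left out, the last holds). Time passes only in rows, so rows that repeat a pose let the fingers close. It gives the time, the measured TCP pose, the force, the opening and the grip force at its end, in the units of the state.
- robot.get_obs(): the state, without advancing time (a new reading comes with each control period).
- robot.camera(name): name is "side" or "top" or "wrist"; returns a dict with "img" (480x640x3 uint8, red, green, blue), "mtx" (3x3 intrinsics, pixels), "world_to_cam" (4x4, takes a point from world to camera coordinates). Camera axes: x right, y down, z forward; pixel columns grow to the right and rows downward; lengths in m; the calibration is good to about 2 mm. The wrist camera is an equidistant fisheye: a pixel r from the principal point sees the ray r / f radians off the axis. A picture is of the moment at which its call begins. There is no depth.
- robot.hand_in(): hands the job in; it is judged then, once.
Trained networks look in a picture, given as the dict that the camera call returned (one of the last four; its "shot" number tells which), for a name from the list of things; names that differ only in an ending like _2 or _b are one class to them, and where a whole thing is asked for, a point or a joint stands for the part that bears it (a point fixed in the world has none). Each returns a list of dicts, best first, with "p" (0 to 1); they miss things now and then, are a little off and sometimes report something else, mostly with a low value. They report only what shows in the picture. A call takes as long as a camera call. They do not tell look-alikes from the thing itself.
- robot.search_frame(picture, thing): "xyz" ([x, y, z] in m, in world coordinates, good to about 4 mm: the middle of the surface that is visible of it).
- robot.tip_of(picture, thing): "xyz" ([x, y, z] in m, in world coordinates, good to about 4 mm: a listed point, or the origin of a listed thing).
The state is a dict: "time": time; "q": joint angles; "joint_velocities": joint speeds; "joint_torque": joint torques, N m; "position": TCP position; "tool_rot": TCP orientation; "ft_force": force on the tool from outside, world axes, zero at the start; "moment": the same for the moment, N m; "grip_width": finger opening in m; "grip_force": force on a finger pad.
Only numpy, scipy, OpenCV 4.12 (cv2) and the standard library are available. Lean on these libraries where they do the work, as an engineer would, in place of code of your own. Each camera call takes 0.05 s, during which the arm holds its last target. There are 200 camera calls.

## Working session

There is one attempt and no reset: what is moved stays moved. The work goes in short steps, Python scripts to look and compute and a tool call to move; the robot and the scene stay as the last step left them, time stands still between calls to the robot, and variables do not carry over. Pictures are saved under pics/ and viewed, at most 14 in all, crops included, and the job is handed in when it is done.

Besides the shell and the picture viewer there is one more tool, called after ">>>" in YAML: its name, and indented under it one key for each argument. move_arm: Moves the arm, as the interface text tells. Its arguments: {"type":"object","properties":{"series":{"type":"string"},"jaw":{"type":"number"},"newtons":{"type":"number"}},"required":["series"]}

```bash
mkdir -p pics; cat > h.py <<'E'
import numpy as np, cv2
from rig import robot
from scipy.spatial.transform import Rotation as R
def save(c,n): cv2.imwrite('pics/'+n,c['img'][:,:,::-1])
def proj(c,p):
    q=c['world_to_cam']@np.append(p,1); u=c['mtx']@q[:3]; return u[:2]/u[2]
def ray(c,u,z):
    """pinhole pixel -> world point at height z"""
    T=np.linalg.inv(c['world_to_cam']); d=T[:3,:3]@np.linalg.inv(c['mtx'])@[u[0],u[1],1]; o=T[:3,3]
    return o+d*(z-o[2])/d[2]
def wray(c,u,z):
    K=c['mtx']; x=(u[0]-K[0,2])/K[0,0]; y=(u[1]-K[1,2])/K[1,1]; r=np.hypot(x,y)+1e-12
    T=np.linalg.inv(c['world_to_cam']); d=T[:3,:3]@[x/r*np.sin(r),y/r*np.sin(r),np.cos(r)]; o=T[:3,3]
    return o+d*(z-o[2])/d[2]
E
python3 - <<'E'
from h import *
c=robot.camera('top'); save(c,'top0.png')
for n in ['bangle','bar','weight','gauge','tile','bed','round_platen','oblong_platen']:
    for d in robot.tip_of(c,n)[:6]: print(n,round(d['p'],2),np.round(d['xyz'],3),proj(c,d['xyz']).round())
s=robot.camera('side'); save(s,'side0.png')
o=robot.get_obs(); print(o['time'],o['position'],o['tool_rot'],R.from_quat(o['tool_rot']).as_matrix().round(3))
E
```

```text
bangle 0.63 [ 0.434 -0.168  0.001] [371. 280.]
bangle 0.61 [ 0.437 -0.02   0.002] [298. 280.]
bangle 0.16 [ 0.425  0.198 -0.002] [190. 287.]
bar 0.82 [ 0.437 -0.173 -0.   ] [374. 279.]
weight 0.72 [ 0.546  0.306 -0.002] [138. 229.]
gauge 0.49 [0.426 0.196 0.002] [190. 287.]
tile 0.94 [ 0.321 -0.242 -0.002] [410. 337.]
tile 0.74 [ 0.566 -0.29   0.   ] [429. 215.]
tile 0.65 [ 0.381 -0.399  0.   ] [487. 305.]
tile 0.62 [ 0.482 -0.283  0.002] [428. 256.]
tile 0.46 [ 0.435 -0.022 -0.001] [299. 281.]
bed 0.78 [ 0.65  -0.039 -0.002] [306. 177.]
round_platen 0.86 [0.639 0.054 0.006] [261. 182.]
round_platen 0.29 [ 0.656 -0.135  0.004] [352. 173.]
oblong_platen 0.88 [ 0.657 -0.139  0.003] [354. 173.]
oblong_platen 0.59 [ 0.427  0.195 -0.002] [191. 287.]
oblong_platen 0.15 [ 0.65  -0.04  -0.003] [306. 178.]
0.5 [0.27673547 0.5603383  0.2103131 ] [ 2.27387009e-01  9.73804470e-01 -4.84777188e-05 -2.31003678e-05] [[-0.897  0.443 -0.   ]
 [ 0.443  0.897 -0.   ]
 [ 0.    -0.    -1.   ]]
```

View pics/top0.png

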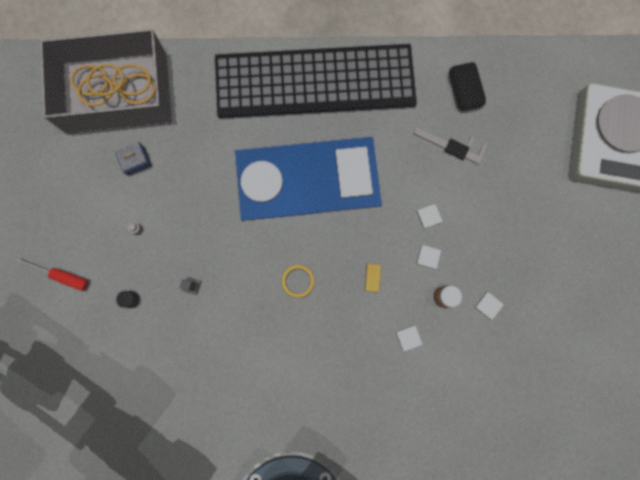

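View pics/side0.png

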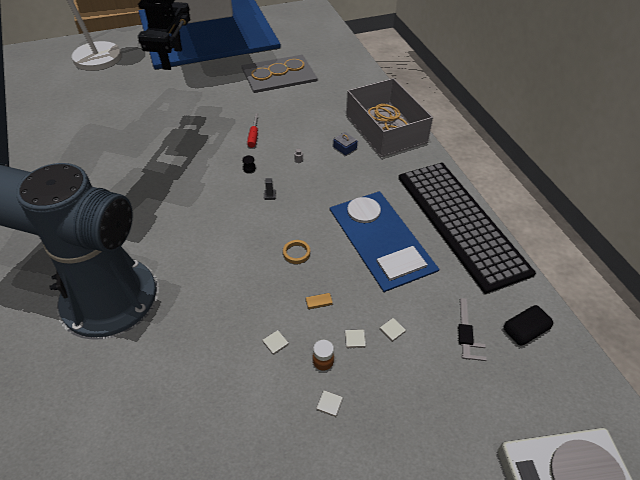

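Tile look-alikes in the top picture are at (410,338), (429,256), (490,305) and (429,215). By range from the base they are 0.40, 0.56, 0.55 and 0.64 m, so (429,215) is the one meant. The gold ring at (298,280) is the only loose ring; the others are in the box and on the tray. I'll measure by segmentation and confirm in a crop.

```bash
python3 - <<'E'
from h import *
c=robot.camera('top'); im=c['img']; hsv=cv2.cvtColor(im,cv2.COLOR_RGB2HSV)
cv2.imwrite('pics/crop1.png',cv2.resize(im[120:360,100:520,::-1],None,fx=1.9,fy=1.9,interpolation=cv2.INTER_CUBIC))
def rect(mask,z,name,box=None):
    m=mask.astype(np.uint8)
    if box: b=np.zeros_like(m); b[box[1]:box[3],box[0]:box[2]]=1; m&=b
    n,l,s,ce=cv2.connectedComponentsWithStats(m)
    for i in range(1,n):
        if s[i,4]<40: continue
        ys,xs=np.nonzero(l==i)
        P=np.array([ray(c,(x,y),z)[:2] for x,y in zip(xs,ys)])
        r=cv2.minAreaRect((P*1000).astype(np.float32)); print(name,s[i,4],np.round(r[0],1),np.round(r[1],1),round(r[2],1),'mean',(P.mean(0)*1000).round(1),ce[i].round())
H,S,V=[hsv[:,:,i].astype(int) for i in range(3)]
rect((H>100)&(H<125)&(S>120)&(V>80),.008,'bed',(220,130,400,230))
w=(S<40)&(V>170)
rect(w,.018,'plat',(230,140,380,210)); rect(w,.008,'tile',(400,195,520,360))
g=(H>15)&(H<35)&(S>110)
rect(g,.012,'gold',(260,250,400,310))
rect((V<75),.03,'gauge',(175,272,205,298))
print(c['world_to_cam'].round(3), c['mtx'])
w=robot.camera('wrist'); print((w['world_to_cam'][:3,:3]@R.from_quat(robot.get_obs()['tool_rot']).as_matrix()).round(3), np.linalg.inv(w['world_to_cam'])[:3,3],w['mtx'])
E
```

```text
bed 6314 [646.5 -41.5] [146.1 285.3] 5.4 mean [643.5 -37.2] [305. 179.]
plat 1283 [ 656.3 -136.1] [95.7 59.1] 5.1 mean [ 655.7 -136.1] [354. 171.]
plat 1132 [639.1  52.9] [76.6 77.4] 26.0 mean [638.7  53.2] [261. 181.]
tile 274 [ 564.1 -290.1] [34.3 34.2] 19.6 mean [ 564. -290.] [430. 215.]
tile 281 [ 480.1 -284.4] [34.1 33.8] 73.2 mean [ 480.  -284.6] [429. 256.]
tile 258 [ 399.9 -325.8] [34.1 36. ] 86.9 mean [ 399.9 -325.4] [451. 296.]
tile 289 [ 380.2 -401.1] [33.9 33.9] 48.5 mean [ 380.  -400.8] [490. 305.]
tile 305 [ 318.8 -237.7] [34.5 34.4] 19.0 mean [ 318.8 -237.9] [409. 338.]
gold 266 [435.2 -18.8] [61.7 61.6] 89.1 mean [435.3 -18.6] [297. 280.]
gold 344 [ 438.9 -168.6] [25.7 53.2] 83.8 mean [ 438.9 -168.6] [373. 278.]
gauge 87 [425.8 182.5] [17.9 19.5] 72.4 mean [425.9 183. ] [194. 286.]
[[-0.015 -1.     0.012 -0.041]
 [-0.991  0.014 -0.137  0.505]
 [ 0.137 -0.014 -0.991  0.897]
 [ 0.     0.     0.     1.   ]] [[475.05171645   0.         311.73569156]
 [  0.         475.05171645 244.11077427]
 [  0.           0.           1.        ]]
[[ 0.001  1.     0.001]
 [-0.961  0.001 -0.277]
 [-0.277 -0.     0.961]] [0.20908032 0.59397169 0.38453751] [[371.64829954   0.         314.20108966]
 [  0.         371.64829954 240.02063677]
 [  0.           0.           1.        ]]
```

View pics/crop1.png

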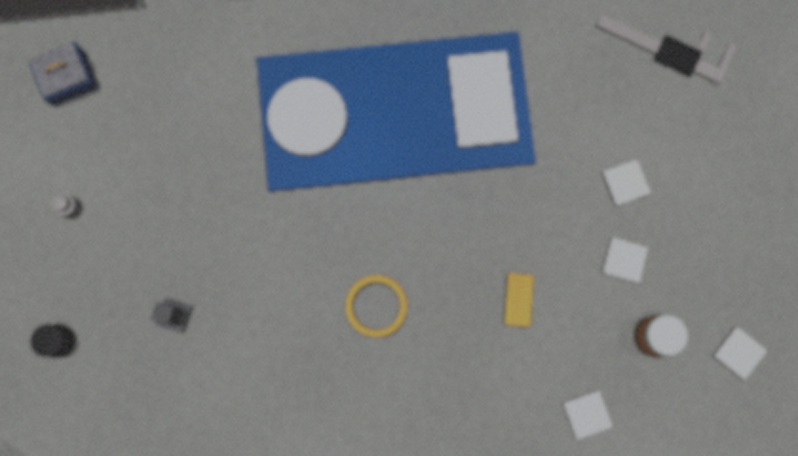

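Crop: the chosen tile is at (627,182) and is the farthest of the four. The bar is at (519,300), the ring at (376,306), the gauge at (172,315) and the weight at (67,206). The round platen is at (306,116) and the oblong one at (482,98). The platen midpoint gives the bed centre at about (647.5,-41.5) mm, with the bed's x axis at +5.1°.

```bash
cat > plan.py <<'E'
import sys; from h import *
# args: waypoints x,y,z,yaw (mm, deg; yaw of tool y in world)
o=robot.get_obs(); p=o['position']*1000; M=R.from_quat(o['tool_rot']).as_matrix()
yaw=np.degrees(np.arctan2(M[1,1],M[0,1])); print('t',round(o['time'],1),'at',p.round(1),round(yaw,1),'tilt',M[2].round(3),'F',o['ft_force'].round(1),'w',round(o['grip_width']*1000,1),'q6',round(o['q'][5],2))
for a in sys.argv[1:]:
    x,y,z,w=map(float,a.split(',')); t=np.radians(yaw)
    ty=np.array([np.cos(t),np.sin(t),0]); tx=np.array([np.cos(t+np.pi/2),np.sin(t+np.pi/2),0]) 
    d=np.array([x,y,z])-p; dy=(w-yaw+90)%180-90
    print(np.round([d@tx,d@ty,-d[2]],1),'az',round(-dy,1),'rows',round(max(np.linalg.norm(d)/41.7,abs(dy)/7.16),1))
    p=np.array([x,y,z]); yaw+=dy
E
python3 plan.py 450,280,210,63.7 450,-40,210,63.7 439,-169,130,83.8
```

```text
t 0.6 at [276.7 560.4 210.4] 63.7 tilt [ 0.  0. -1.] F [ 0.3 -0.2 -0.4] w 87.2 q6 -0.18
[-279.5 -174.7    0.4] az 0.0 rows 7.9
[-141.8 -286.9   -0. ] az -0.0 rows 7.7
[ -47.3 -120.5   80. ] az -20.1 rows 3.6
```

>>> move_arm:
  series: "-280 -175 0 0 0 0;-280 -175 0 0 0 0;-280 -175 0 0 0 0;-280 -175 0 0 0 0;-280 -175 0 0 0 0;-280 -175 0 0 0 0;-280 -175 0 0 0 0;-280 -175 0 0 0 0"
  jaw: 1
  newtons: 20

```text
time: 1.27
position: [0.4514, 0.2774, 0.2107]
tool_rot: [0.228, 0.974, 0.0, 0.0]
ft_force: [-0.1, -0.1, 0.4]
grip_width: 0.0865
grip_force: 0.0
```

>>> move_arm:
  series: "-142 -287 0 0 0 0;-142 -287 0 0 0 0;-142 -287 0 0 0 0;-142 -287 0 0 0 0;-142 -287 0 0 0 0;-142 -287 0 0 0 0;-142 -287 0 0 0 0;-142 -287 0 0 0 0"

```text
time: 1.93
position: [0.4507, -0.0441, 0.2108]
tool_rot: [0.228, 0.974, -0.001, 0.001]
ft_force: [-0.1, 0.0, 0.2]
grip_width: 0.0871
grip_force: 0.0
```

>>> move_arm:
  series: "-47 -120 80 0 0 -20;-47 -120 80 0 0 -20;-47 -120 80 0 0 -20;-47 -120 80 0 0 -20;-47 -120 80 0 0 -20;-47 -120 80 0 0 -20"

```text
time: 2.43
position: [0.439, -0.1705, 0.1295]
tool_rot: [0.057, 0.998, 0.001, -0.001]
ft_force: [-0.2, 0.7, 0.6]
grip_width: 0.0872
grip_force: 0.0
```

```bash
cat >> h.py <<'E'
def gold(c,z,near,wrist=True):
    hsv=cv2.cvtColor(c['img'],cv2.COLOR_RGB2HSV); m=((hsv[:,:,0]>12)&(hsv[:,:,0]<38)&(hsv[:,:,1]>100)).astype(np.uint8)
    return blobs(c,m,z,near,wrist)
def blobs(c,m,z,near,wrist=True,tol=60,amin=100):
    n,l,s,ce=cv2.connectedComponentsWithStats(m.astype(np.uint8)); f=wray if wrist else ray
    for i in range(1,n):
        if s[i,4]<amin: continue
        if np.linalg.norm(f(c,ce[i],z)[:2]*1000-near)>tol: continue
        cs,_=cv2.findContours((l==i).astype(np.uint8),cv2.RETR_EXTERNAL,cv2.CHAIN_APPROX_NONE)
        k=max(cs,key=len)[:,0]
        P=np.array([f(c,u,z)[:2] for u in k])*1000
        r=cv2.minAreaRect(P.astype(np.float32)); e=cv2.minEnclosingCircle(P.astype(np.float32))
        print('px',ce[i].round(),'rect',np.round(r[0],1),np.round(r[1],1),round(r[2],1),'circ',np.round(e[0],1),round(e[1],1))
E
python3 - <<'E'
from h import *
w=robot.camera('wrist'); save(w,'w1.png'); gold(w,.010,[439,-169])
E
python3 plan.py 439,-169,24,83.8
```

```text
px [316. 229.] rect [ 440.2 -168.9] [27.6 55.9] 84.2 circ [ 440.2 -169.1] 30.3
t 2.5 at [ 439.2 -169.4  130.1] 83.6 tilt [ 0.001  0.001 -1.   ] F [-0.8 -0.4 -0.5] w 87.0 q6 -2.07
[  0.2   0.3 106.1] az -0.2 rows 2.5
```

View pics/w1.png

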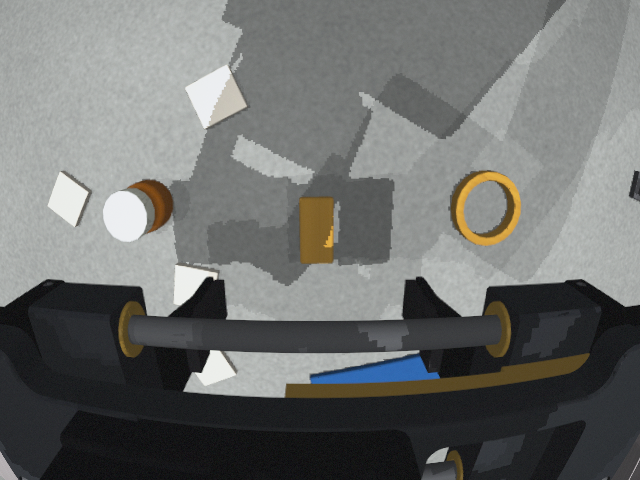

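The picture shows the bar at (316,229), midway between the open fingers and clear of its neighbours.

>>> move_arm:
  series: "-1 0 40 0 0 0;-1 0 75 0 0 0;-1 0 100 0 0 0;-1 0 106 0 0 0;-1 0 106 0 0 0"

```text
time: 2.9
position: [0.44, -0.1676, 0.0237]
tool_rot: [0.054, 0.999, 0.001, -0.001]
ft_force: [0.1, 0.9, -0.3]
grip_width: 0.0869
grip_force: 0.0
```

>>> move_arm:
  series: "0 0 0 0 0 0;0 0 0 0 0 0;0 0 0 0 0 0;0 0 0 0 0 0;0 0 0 0 0 0;0 0 0 0 0 0;0 0 0 0 0 0;0 0 0 0 0 0"
  jaw: 0
  newtons: 30

```text
time: 3.57
position: [0.4405, -0.1694, 0.0245]
tool_rot: [0.055, 0.998, -0.0, 0.0]
ft_force: [0.7, 0.8, 0.0]
grip_width: 0.0417
grip_force: 0.0
```

>>> move_arm:
  series: "0 0 -20 0 0 0;0 0 -50 0 0 0;0 0 -80 0 0 0;0 0 -106 0 0 0;0 0 -106 0 0 0"

```text
time: 3.98
position: [0.4431, -0.171, 0.1345]
tool_rot: [0.055, 0.998, -0.002, 0.004]
ft_force: [0.1, -1.0, 0.6]
grip_width: 0.0085
grip_force: 0.0
```

```bash
python3 - <<'E'
from h import *
w=robot.camera('wrist'); o=robot.get_obs(); gold(w,o['position'][2]-.014,o['position'][:2]*1000)
E
python3 plan.py 656,-136,130,95.1 656,-136,42.5,95.1
```

```text
px [317. 222.] rect [ 413.4 -166.4] [17.6 34.7] 83.9 circ [ 413.4 -166.4] 19.1
px [278. 337.] rect [ 480.4 -196.6] [ 5.5 42.5] 81.6 circ [ 480.4 -196.9] 21.3
px [350. 336.] rect [ 484.9 -154.4] [ 5.2 42.5] 87.1 circ [ 484.9 -153.9] 21.2
t 4.0 at [ 442.1 -170.3  132.6] 83.7 tilt [-0.005 -0.003 -1.   ] F [ 0.4 -0.3  0.1] w 5.0 q6 -2.07
[-208.9   57.6    2.6] az -11.4 rows 5.2
[ 0.   0.  87.5] az -0.0 rows 2.1
```

The fingers close at only about 70 mm/s, so I lifted too early. I'll reopen, look and repeat.

>>> move_arm:
  series: "0 0 0 0 0 0;0 0 0 0 0 0;0 0 0 0 0 0;0 0 0 0 0 0;0 0 0 0 0 0;0 0 0 0 0 0;0 0 0 0 0 0;0 0 0 0 0 0"
  jaw: 0.65

```text
time: 4.7
position: [0.4404, -0.1692, 0.1301]
tool_rot: [0.055, 0.998, 0.0, -0.0]
ft_force: [-0.4, 0.5, 0.1]
grip_width: 0.0501
grip_force: 0.0
```

```bash
python3 - <<'E'
from h import *
w=robot.camera('wrist'); gold(w,.01,[440,-169])
E
python3 plan.py 440,-169,24,83.8
```

```text
px [315. 228.] rect [ 440.2 -169.1] [27.3 56.1] 84.4 circ [ 440.2 -168.6] 30.3
t 4.8 at [ 440.4 -169.2  130.2] 83.7 tilt [ 0.  0. -1.] F [ 0.5 -0.5 -0.3] w 53.2 q6 -2.07
[  0.5   0.2 106.2] az -0.1 rows 2.5
```

Not moved. Repeat with a full wait.

>>> move_arm:
  series: "0 0 40 0 0 0;0 0 75 0 0 0;0 0 100 0 0 0;0 0 106 0 0 0;0 0 106 0 0 0"

```text
time: 5.17
position: [0.4394, -0.1686, 0.0229]
tool_rot: [0.055, 0.998, 0.001, -0.002]
ft_force: [0.1, 0.6, 0.5]
grip_width: 0.0563
grip_force: 0.0
```

>>> move_arm:
  series: "0 0 0 0 0 0;0 0 0 0 0 0;0 0 0 0 0 0;0 0 0 0 0 0;0 0 0 0 0 0;0 0 0 0 0 0;0 0 0 0 0 0;0 0 0 0 0 0"
  jaw: 0
  newtons: 30

```text
time: 5.83
position: [0.4406, -0.1693, 0.0245]
tool_rot: [0.055, 0.998, -0.0, 0.0]
ft_force: [-0.0, -0.3, -0.2]
grip_width: 0.0109
grip_force: 0.0
```

>>> move_arm:
  series: "0 0 0 0 0 0;0 0 0 0 0 0;0 0 0 0 0 0;0 0 -20 0 0 0;0 0 -50 0 0 0;0 0 -80 0 0 0;0 0 -106 0 0 0;0 0 -106 0 0 0"

```text
time: 6.5
position: [0.4431, -0.171, 0.1345]
tool_rot: [0.055, 0.998, -0.002, 0.004]
ft_force: [0.2, 0.1, 0.4]
grip_width: 0.0003
grip_force: 0.0
```

```bash

python3 plan.py 656,-136,130,95.1 656,-136,42.5,95.1
```

```text
t 6.5 at [ 443.1 -171.   134.5] 83.7 tilt [-0.008 -0.004 -1.   ] F [0.2 0.1 0.4] w 0.3 q6 -2.07
[-207.8   58.     4.5] az -11.4 rows 5.2
[ 0.   0.  87.5] az -0.0 rows 2.1
```

```bash
python3 - <<'E'
from h import *
w=robot.camera('wrist'); gold(w,.01,[440,-169]); s=robot.camera('side'); c=robot.camera('top'); gold(c,.01,[440,-169],False)
a=cv2.resize(s['img'][200:400,220:420],(500,500)); b=cv2.resize(w['img'][120:400,120:520],(500,350)); 
o=np.zeros((500,800,3),np.uint8); o[:400,:400]=cv2.resize(a,(400,400)); o[:280,400:]=cv2.resize(b,(400,280)); cv2.imwrite('pics/x2.png',o[:,:,::-1])
E
```

```text
px [317. 222.] rect [ 439.8 -168.9] [27.6 55.4] 83.9 circ [ 440.3 -168.9] 30.0
```

View pics/x2.png

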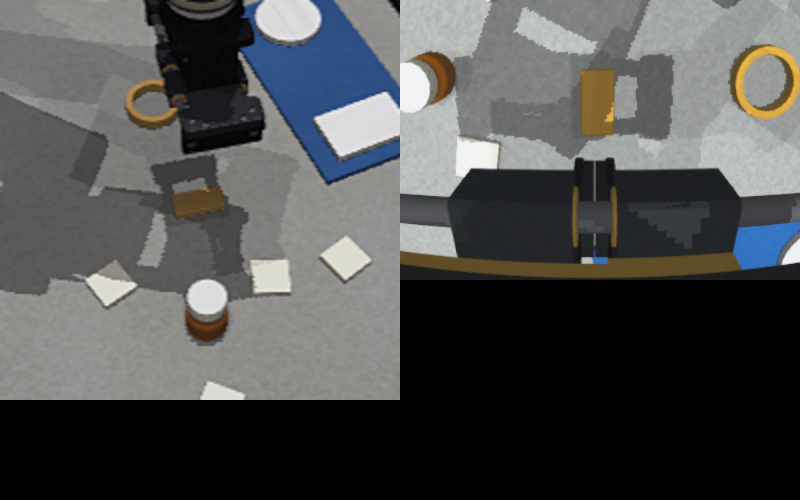

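```bash
python3 - <<'E'
from h import *
w=robot.camera('wrist'); o=robot.get_obs(); M=R.from_quat(o['tool_rot']).as_matrix()
print(o['position'])
for dx in (-10,0,10):
  for dz in (-10,3,22):
    p=o['position']+M@np.array([dx,0,dz])/1000; q=(w['world_to_cam']@np.append(p,1))[:3]; t=np.arctan2(np.hypot(q[0],q[1]),q[2]); n=q[:2]/np.hypot(q[0],q[1])
    print(dx,dz,(w['mtx'][:2,2]+n*t*w['mtx'][0,0]).round())
E
tail -5 /dev/null; python3 plan.py
```

```text
[ 0.4397277  -0.16874702  0.12954801]
-10 -10 [315. 313.]
-10 3 [315. 301.]
-10 22 [315. 287.]
0 -10 [315. 294.]
0 3 [315. 284.]
0 22 [315. 271.]
10 -10 [315. 275.]
10 3 [315. 266.]
10 22 [315. 254.]
t 6.7 at [ 439.7 -168.7  129.5] 83.7 tilt [ 0.002  0.001 -1.   ] F [-0.7  0.6  0.1] w 0.8 q6 -2.07
```

```bash
python3 - <<'E'
from h import *
w=robot.camera('wrist'); b=w['img'][180:380,200:430]; b=np.clip(b.astype(float)*2,0,255).astype(np.uint8)
cv2.imwrite('pics/x3.png',cv2.resize(b,None,fx=2.9,fy=2.9)[:,:,::-1])
E
```

```text
(no output)
```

View pics/x3.png

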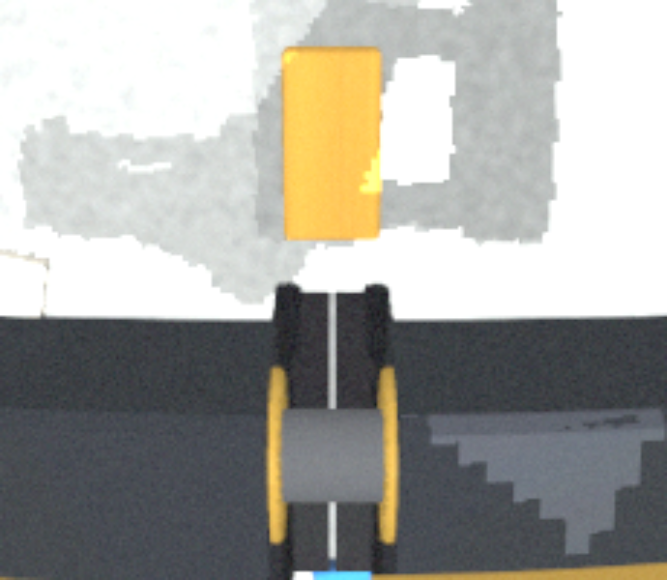

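The shut fingers' tips show at row 280, but the model puts a tip 22 mm ahead at about row 254. They look shorter than stated, so I'll check the true tip height over bare table beside the bar.

>>> move_arm:
  series: "0 30 40 0 0 0;0 50 75 0 0 0;0 50 100 0 0 0;0 50 105 0 0 0;0 50 105 0 0 0"

```text
time: 7.17
position: [0.4439, -0.1184, 0.0228]
tool_rot: [0.055, 0.999, 0.002, -0.003]
ft_force: [-0.2, -0.1, 0.0]
grip_width: 0.0006
grip_force: 0.0
```

```bash
python3 - <<'E'
from h import *
w=robot.camera('wrist'); b=w['img'][180:380,200:430]; b=np.clip(b.astype(float)*2,0,255).astype(np.uint8)
s=robot.camera('side'); o=robot.get_obs(); print(o['position'],o['ft_force'],proj(s,o['position']),proj(s,o['position']*[1,1,0]))
u=proj(s,o['position']).astype(int); a=s['img'][u[1]-60:u[1]+50,u[0]-50:u[0]+60]
a=np.clip(a.astype(float)*2,0,255).astype(np.uint8)
im=np.hstack([cv2.resize(b,(440,400)),cv2.resize(a,(360,400))]); cv2.imwrite('pics/x4.png',im[:,:,::-1])
E
```

```text
[ 0.44633704 -0.12018734  0.02545446] [-0.66718634 -0.18537033  0.19838482] [314.36334833 277.78142676] [314.35670162 284.46940024]
```

View pics/x4.png

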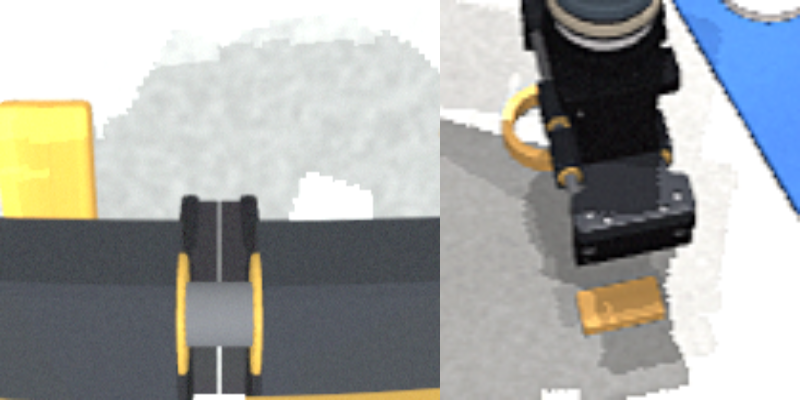

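>>> move_arm:
  series: "0 0 2 0 0 0;0 0 3 0 0 0;0 0 4 0 0 0;0 0 5 0 0 0;0 0 5 0 0 0"

```text
time: 7.68
position: [0.4462, -0.1199, 0.0209]
tool_rot: [0.055, 0.998, -0.0, 0.001]
ft_force: [-1.1, 0.7, -0.7]
grip_width: 0.0005
grip_force: 0.0
```

>>> move_arm:
  series: "0 0 2 0 0 0;0 0 3 0 0 0;0 0 4 0 0 0;0 0 5 0 0 0;0 0 5 0 0 0"

```text
time: 8.1
position: [0.4458, -0.1195, 0.0151]
tool_rot: [0.055, 0.998, 0.0, -0.0]
ft_force: [-0.1, 0.5, -0.7]
grip_width: 0.0007
grip_force: 0.0
```

>>> move_arm:
  series: "0 0 1 0 0 0;0 0 2 0 0 0;0 0 3 0 0 0;0 0 3 0 0 0"

```text
time: 8.43
position: [0.4458, -0.1195, 0.0121]
tool_rot: [0.055, 0.998, 0.0, -0.0]
ft_force: [0.3, 0.5, -0.7]
grip_width: 0.0004
grip_force: 0.0
```

>>> move_arm:
  series: "0 0 1 0 0 0;0 0 2 0 0 0;0 0 3 0 0 0;0 0 3 0 0 0"

```text
time: 8.77
position: [0.4459, -0.1195, 0.0092]
tool_rot: [0.055, 0.998, 0.0, -0.0]
ft_force: [-0.3, -0.3, 0.1]
grip_width: 0.0008
grip_force: 0.0
```

```bash
python3 - <<'E'
from h import *
w=robot.camera('wrist'); b=w['img'][180:380,200:430]; b=np.clip(b.astype(float)*2.5,0,255).astype(np.uint8)
print(robot.get_obs()['ft_force'])
cv2.imwrite('pics/x5.png',cv2.resize(b,(690,600))[:,:,::-1])
E
```

```text
[-0.13249826 -0.5970929   0.25714032]
```

View pics/x5.png

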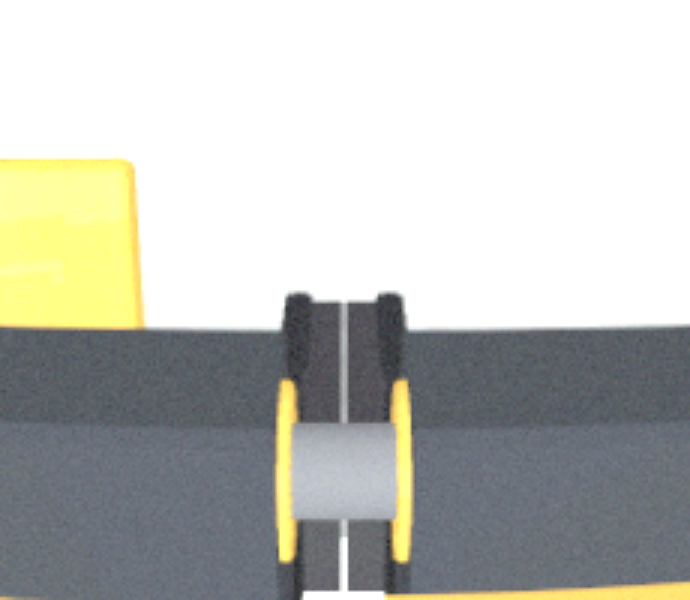

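>>> move_arm:
  series: "0 0 1 0 0 0;0 0 2 0 0 0;0 0 3 0 0 0;0 0 3 0 0 0"

```text
time: 9.15
position: [0.4459, -0.1195, 0.0062]
tool_rot: [0.055, 0.998, 0.0, -0.0]
ft_force: [0.2, -0.5, -0.6]
grip_width: 0.0003
grip_force: 0.0
```

```bash
python3 plan.py
```

```text
t 9.2 at [ 445.9 -119.5    6.2] 83.7 tilt [ 0.  0. -1.] F [ 0.2 -0.5 -0.6] w 0.3 q6 -1.97
```

>>> move_arm:
  series: "0 0 1 0 0 0;0 0 2 0 0 0;0 0 2 0 0 0"

```text
time: 9.4
position: [0.4459, -0.1195, 0.0042]
tool_rot: [0.055, 0.998, 0.0, -0.0]
ft_force: [-0.3, -0.1, 0.6]
grip_width: 0.0003
grip_force: 0.0
```

>>> move_arm:
  series: "0 0 1 0 0 0;0 0 2 0 0 0;0 0 2 0 0 0"

```text
time: 9.65
position: [0.4459, -0.1195, 0.0022]
tool_rot: [0.055, 0.998, 0.0, -0.0]
ft_force: [0.8, -0.7, 0.3]
grip_width: 0.0006
grip_force: 0.0
```

>>> move_arm:
  series: "0 0 1 0 0 0;0 0 2 0 0 0;0 0 2 0 0 0"

```text
time: 9.9
position: [0.4459, -0.1196, 0.0002]
tool_rot: [0.055, 0.998, 0.0, -0.0]
ft_force: [-0.2, 0.5, 0.2]
grip_width: 0.0004
grip_force: 0.0
```

>>> move_arm:
  series: "0 0 1 0 0 0;0 0 2 0 0 0;0 0 2 0 0 0"

```text
time: 10.15
position: [0.4459, -0.1195, -0.0018]
tool_rot: [0.055, 0.998, 0.0, -0.0]
ft_force: [-0.0, -1.0, 0.4]
grip_width: 0.0004
grip_force: 0.0
```

>>> move_arm:
  series: "0 0 1 0 0 0;0 0 2 0 0 0;0 0 2 0 0 0"

```text
time: 10.4
position: [0.4459, -0.1195, -0.0038]
tool_rot: [0.055, 0.998, 0.0, -0.0]
ft_force: [0.8, -0.0, -0.4]
grip_width: 0.0005
grip_force: 0.0
```

>>> move_arm:
  series: "0 0 1 0 0 0;0 0 2 0 0 0;0 0 2 0 0 0"

```text
time: 10.65
position: [0.4459, -0.1195, -0.0058]
tool_rot: [0.055, 0.998, 0.0, -0.0]
ft_force: [-0.8, 1.2, 0.1]
grip_width: 0.0002
grip_force: 0.0
```

```bash
python3 - <<'E'
from h import *
w=robot.camera('wrist'); b=w['img'][200:340,220:420]; b=np.clip(b.astype(float)*1.3,0,255).astype(np.uint8)
s=robot.camera('side'); o=robot.get_obs(); print(o['position'],o['ft_force'])
a=s['img'][230:330,260:370]; a=np.clip(a.astype(float)*1.5,0,255).astype(np.uint8)
im=np.hstack([cv2.resize(b,(440,400)),cv2.resize(a,(360,400))]); cv2.imwrite('pics/x6.png',im[:,:,::-1])
gold(w,.01,[440,-169])
E
```

```text
[ 0.44593063 -0.11954969 -0.00569971] [ 0.02334871 -0.33848996 -0.34024445]
px [211. 265.] rect [ 424.8 -165.9] [28.7 26.9] 84.0 circ [ 425.1 -166.2] 19.1
px [295. 336.] rect [ 465.2 -131.2] [ 3.  35.6] 82.6 circ [ 465.2 -131.2] 17.8
```

View pics/x6.png

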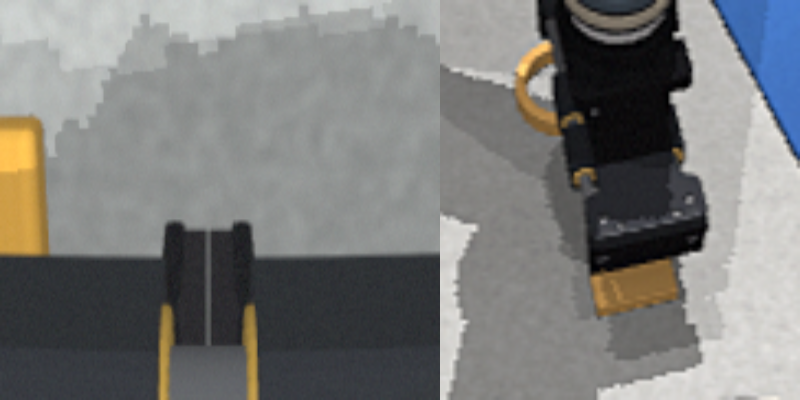

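```bash
python3 - <<'E'
from h import *
s=robot.camera('side')
for y in (-.2145,-.17,-.155):
  for z in (.01,.03,.045,.06): print(y,z,proj(s,[.408,y,z]).round(),proj(s,[.446,y,z]).round(),proj(s,[.483,y,z]).round())
print(np.linalg.inv(s['world_to_cam'])[:3,3])
w=robot.camera('wrist'); W=w['world_to_cam']
# edge of body in wrist image: point tool x=+37.5 at various z behind TCP
o=robot.get_obs(); M=R.from_quat(o['tool_rot']).as_matrix()
def pw(p):
    q=(W@np.append(p,1))[:3]; t=np.arctan2(np.hypot(q[0],q[1]),q[2]); n=q[:2]/np.hypot(q[0],q[1]); return (w['mtx'][:2,2]+n*t*w['mtx'][0,0]).round()
for dx in (9.5,37.5):
  for dz in (22,3,-10,-20,-30,-48,-70): print(dx,dz,[pw(o['position']+M@np.array([dx,dy,dz])/1000) for dy in (-43,0,43)])
E
```

```text
-0.2145 0.01 [312. 320.] [328. 315.] [344. 310.]
-0.2145 0.03 [312. 315.] [329. 310.] [345. 305.]
-0.2145 0.045 [312. 311.] [329. 306.] [345. 301.]
-0.2145 0.06 [312. 307.] [329. 302.] [345. 297.]
-0.17 0.01 [305. 304.] [322. 299.] [337. 295.]
-0.17 0.03 [305. 298.] [322. 294.] [337. 289.]
-0.17 0.045 [305. 294.] [322. 290.] [338. 285.]
-0.17 0.06 [305. 290.] [322. 286.] [338. 281.]
-0.155 0.01 [303. 298.] [319. 294.] [335. 289.]
-0.155 0.03 [303. 293.] [319. 289.] [335. 284.]
-0.155 0.045 [303. 289.] [319. 284.] [335. 280.]
-0.155 0.06 [303. 285.] [319. 280.] [335. 276.]
[ 0.2103342  -0.80119056  0.98415753]
9.5 22 [array([238., 256.]), array([314., 256.]), array([390., 256.])]
9.5 3 [array([231., 268.]), array([314., 268.]), array([397., 268.])]
9.5 -10 [array([226., 277.]), array([314., 278.]), array([403., 277.])]
9.5 -20 [array([221., 285.]), array([314., 286.]), array([408., 285.])]
9.5 -30 [array([215., 294.]), array([314., 295.]), array([413., 294.])]
9.5 -48 [array([205., 313.]), array([314., 315.]), array([424., 313.])]
9.5 -70 [array([188., 341.]), array([314., 346.]), array([441., 342.])]
37.5 22 [array([235., 207.]), array([314., 207.]), array([393., 207.])]
37.5 3 [array([228., 215.]), array([314., 214.]), array([401., 215.])]
37.5 -10 [array([221., 221.]), array([314., 220.]), array([407., 221.])]
37.5 -20 [array([216., 226.]), array([314., 226.]), array([413., 226.])]
37.5 -30 [array([210., 232.]), array([314., 231.]), array([419., 232.])]
37.5 -48 [array([197., 244.]), array([314., 244.]), array([432., 244.])]
37.5 -70 [array([177., 264.]), array([314., 266.]), array([452., 265.])]
```

The picture puts the true tips about 10–13 mm *behind* the nominal TCP, so they should reach the table at TCP z ≈ -12. The body's underside is still 35 mm or more up, clear of the bar. I'll feel for the table.

>>> move_arm:
  series: "0 0 1 0 0 0;0 0 2 0 0 0;0 0 2 0 0 0"

```text
time: 11.1
position: [0.4459, -0.1195, -0.0078]
tool_rot: [0.055, 0.998, 0.0, -0.0]
ft_force: [-0.1, 0.7, -0.0]
grip_width: 0.0007
grip_force: 0.0
```

>>> move_arm:
  series: "0 0 1 0 0 0;0 0 2 0 0 0;0 0 2 0 0 0"

```text
time: 11.35
position: [0.4459, -0.1195, -0.0098]
tool_rot: [0.055, 0.998, 0.0, -0.0]
ft_force: [-1.1, 0.1, 0.8]
grip_width: 0.0007
grip_force: 0.0
```

>>> move_arm:
  series: "0 0 1 0 0 0;0 0 1 0 0 0;0 0 1 0 0 0"

```text
time: 11.6
position: [0.4459, -0.1196, -0.0107]
tool_rot: [0.055, 0.998, 0.0, -0.0]
ft_force: [0.1, -1.0, 0.4]
grip_width: 0.0002
grip_force: 0.0
```

>>> move_arm:
  series: "0 0 1 0 0 0;0 0 1 0 0 0;0 0 1 0 0 0"

```text
time: 11.85
position: [0.4459, -0.1196, -0.0117]
tool_rot: [0.055, 0.998, 0.0, -0.0]
ft_force: [-0.7, -0.4, 0.4]
grip_width: 0.0007
grip_force: 0.0
```

>>> move_arm:
  series: "0 0 1 0 0 0;0 0 1 0 0 0;0 0 1 0 0 0"

```text
time: 12.1
position: [0.446, -0.1196, -0.0118]
tool_rot: [0.055, 0.998, -0.0, 0.0]
ft_force: [-0.8, -0.2, 9.6]
grip_width: 0.0003
grip_force: 4.4
```

Contact comes at TCP z = -11.8 mm, so the fingertip height is TCP z + 11.8 mm. I'll use that from here on.

>>> move_arm:
  series: "0 0 -30 0 0 0;0 0 -50 0 0 0;6 -25 -50 0 0 0;6 -50 -50 0 0 0;6 -50 -50 0 0 0;6 -50 -50 0 0 0;6 -50 -50 0 0 0;6 -50 -50 0 0 0"
  jaw: 0.6

```text
time: 12.77
position: [0.434, -0.1676, 0.0371]
tool_rot: [0.055, 0.999, 0.0, -0.001]
ft_force: [0.7, 0.1, -1.3]
grip_width: 0.0458
grip_force: 0.0
```

```bash
python3 - <<'E'
from h import *
w=robot.camera('wrist'); gold(w,.01,[440,-169])
E
python3 plan.py 440,-169,-10,84
```

```text
px [313. 275.] rect [ 439.5 -168.8] [27.5 55.6] 83.9 circ [ 439.6 -169. ] 30.5
t 12.8 at [ 434.1 -167.5   37.1] 83.8 tilt [ 0.001  0.001 -1.   ] F [ 0.7  0.5 -0.3] w 48.4 q6 -2.07
[-6.1 -0.8 47.1] az -0.2 rows 1.1
```

>>> move_arm:
  series: "-6 -1 20 0 0 0;-6 -1 40 0 0 0;-6 -1 47 0 0 0;-6 -1 47 0 0 0"

```text
time: 13.15
position: [0.4396, -0.169, -0.0109]
tool_rot: [0.054, 0.999, 0.001, -0.001]
ft_force: [0.2, 0.2, 0.2]
grip_width: 0.0521
grip_force: 0.0
```

>>> move_arm:
  series: "0 0 0 0 0 0;0 0 0 0 0 0;0 0 0 0 0 0;0 0 0 0 0 0;0 0 0 0 0 0;0 0 0 0 0 0;0 0 0 0 0 0"
  jaw: 0
  newtons: 30

```text
time: 13.73
position: [0.4404, -0.1701, -0.0092]
tool_rot: [0.055, 0.998, 0.0, 0.0]
ft_force: [0.5, 1.4, 6.2]
grip_width: 0.0277
grip_force: 30.0
```

>>> move_arm:
  series: "0 0 -20 0 0 0;0 0 -50 0 0 0;0 0 -80 0 0 0;0 0 -90 0 0 0;0 0 -90 0 0 0;0 0 -90 0 0 0"

```text
time: 14.23
position: [0.4403, -0.1703, 0.0805]
tool_rot: [0.055, 0.998, -0.0, 0.0]
ft_force: [-0.6, -0.3, -2.6]
grip_width: 0.0273
grip_force: 30.0
```

```bash
python3 - <<'E'
from h import *
w=robot.camera('wrist'); o=robot.get_obs(); gold(w,o['position'][2]+.0118+.008,o['position'][:2]*1000)
E
python3 plan.py 656,-136,80,95.1 656,-136,9,95.1
```

```text
px [314. 281.] rect [ 429.7 -169.3] [27.9 38.4] 83.8 circ [ 430.3 -169.2] 23.0
px [238. 336.] rect [ 454.9 -208.7] [ 6.8 34.6] 77.8 circ [ 454.8 -208.9] 17.4
px [390. 336.] rect [ 462.7 -136.1] [ 7.2 34.6] 89.7 circ [ 462.7 -136.2] 17.3
px [344. 386.] rect [ 491.1 -163.1] [205.8  13.8] 83.8 circ [ 497.4 -163.8] 102.9
t 14.3 at [ 439.7 -170.    79.7] 83.7 tilt [ 0.001  0.001 -1.   ] F [-0.2  0.2 -3.3] w 27.6 q6 -2.07
[-211.2   57.5   -0.3] az -11.4 rows 5.2
[ 0.  0. 71.] az -0.0 rows 1.7
```

>>> move_arm:
  series: "-211 57 0 0 0 -11.4;-211 57 0 0 0 -11.4;-211 57 0 0 0 -11.4;-211 57 0 0 0 -11.4;-211 57 0 0 0 -11.4;-211 57 0 0 0 -11.4;-211 57 0 0 0 -11.4;-211 57 0 0 0 -11.4"

```text
time: 14.95
position: [0.6545, -0.1357, 0.0772]
tool_rot: [-0.045, 0.999, 0.001, -0.003]
ft_force: [-1.1, -1.2, -3.3]
grip_width: 0.0275
grip_force: 30.0
```

```bash
cat >> h.py <<'E'
def plats(w,wrist=True):
    hsv=cv2.cvtColor(w['img'],cv2.COLOR_RGB2HSV); H,S,V=[hsv[:,:,i].astype(int) for i in range(3)]
    b=((H>100)&(H<125)&(S>120)&(V>50)).astype(np.uint8)
    m=(S<60)&(V>110)
    print('oblong'); blobs(w,m,.018,[656,-136],wrist); print('round'); blobs(w,m,.018,[639,53],wrist)
    print('bed'); blobs(w,b,.008,[647,-41],wrist)
E
python3 - <<'E'
from h import *
w=robot.camera('wrist'); save(w,'w7.png'); plats(w)
c=robot.camera('top'); plats(c,False)
E
python3 plan.py 656,-136,9,95.1
```

```text
oblong
px [313. 219.] rect [ 640.3 -137.4] [66.4 63.9] 5.2 circ [ 639.9 -137.6] 44.6
round
bed
px [422. 210.] rect [638.3 -42.8] [128.3 287.7] 5.2 circ [635.6 -43.4] 155.4
oblong
round
bed
t 15.1 at [ 653.3 -136.2   78.1] 95.1 tilt [ 0.006  0.002 -1.   ] F [-0.4  0.3 -3. ] w 27.5 q6 -2.03
[-2.7 -0.1 69.1] az -0.0 rows 1.7
```

View pics/w7.png

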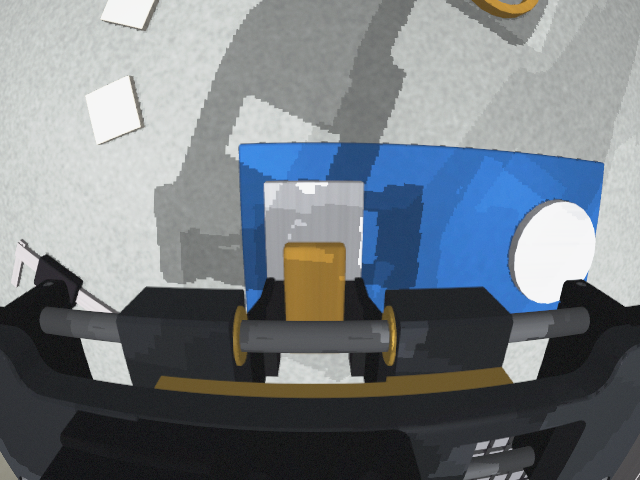

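The platen's near end and sides are visible at (265–363, 181–280). From these the platen centre is (657,-136) at 5.2°, so the bed centre is (648.5,-41.5) and the round platen (640,53).

```bash
python3 plan.py 658,-136,9,95.2
```

```text
t 15.1 at [ 653.3 -136.2   78.1] 95.1 tilt [ 0.006  0.002 -1.   ] F [-0.4  0.3 -3. ] w 27.5 q6 -2.03
[-4.7 -0.2 69.1] az -0.1 rows 1.7
```

>>> move_arm:
  series: "-3 0 20 0 0 0;-3 0 40 0 0 0;-3 0 55 0 0 0;-3 0 60 0 0 0;-3 0 60 0 0 0;-3 0 60 0 0 0;-3 0 60 0 0 0;-3 0 60 0 0 0"

```text
time: 15.72
position: [0.6601, -0.1369, 0.0217]
tool_rot: [-0.044, 0.999, -0.0, 0.001]
ft_force: [-0.1, -0.4, -3.5]
grip_width: 0.0273
grip_force: 30.0
```

```bash
python3 plan.py 658,-136,9,95.2
```

```text
t 15.7 at [ 660.1 -136.9   21.7] 95.1 tilt [-0.002 -0.001 -1.   ] F [-0.1 -0.4 -3.5] w 27.3 q6 -2.03
[ 2.   1.1 12.7] az -0.1 rows 0.3
```

>>> move_arm:
  series: "2 1 4 0 0 0;2 1 8 0 0 0;2 1 11 0 0 0;2 1 12.5 0 0 0;2 1 12.5 0 0 0;2 1 12.5 0 0 0"

```text
time: 16.22
position: [0.657, -0.1354, 0.0089]
tool_rot: [-0.045, 0.999, 0.0, -0.0]
ft_force: [-2.9, 0.8, 4.4]
grip_width: 0.0279
grip_force: 30.0
```

```bash
python3 plan.py 658,-136,9,95.2
```

```text
t 16.2 at [ 657.  -135.4    8.9] 95.1 tilt [ 0.001  0.    -1.   ] F [-2.9  0.8  4.4] w 27.9 q6 -2.03
[-1.  -0.7 -0.1] az -0.1 rows 0.0
```

>>> move_arm:
  series: "0 0 0 0 0 0;0 0 0 0 0 0;0 0 0 0 0 0;0 0 0 0 0 0;0 0 0 0 0 0;0 0 0 0 0 0"
  jaw: 0.55

```text
time: 16.72
position: [0.6573, -0.1357, 0.0077]
tool_rot: [-0.045, 0.999, 0.0, 0.0]
ft_force: [-0.0, -0.0, -0.2]
grip_width: 0.0474
grip_force: 0.0
```

>>> move_arm:
  series: "0 0 -20 0 0 0;0 0 -60 0 0 0;0 0 -100 0 0 0;60 0 -121 0 0 0;60 0 -121 0 0 0;60 0 -121 0 0 0;60 0 -121 0 0 0"

```text
time: 17.3
position: [0.5971, -0.1412, 0.1297]
tool_rot: [-0.044, 0.999, -0.0, 0.001]
ft_force: [-0.9, 0.6, -0.3]
grip_width: 0.0478
grip_force: 0.0
```

```bash
python3 - <<'E'
from h import *
w=robot.camera('wrist'); gold(w,.028,[657,-136]); plats(w)
E
python3 plan.py 580,150,130,95.2 546,300,100,95.2
```

```text
px [315. 295.] rect [ 648.8 -136.5] [44.6 26.9] 6.1 circ [ 649.  -136.5] 25.5
oblong
px [314. 275.] rect [ 641.1 -137.3] [70.9 64. ] 5.1 circ [ 641.5 -137.6] 47.1
round
bed
px [406. 247.] rect [623.5 -44.1] [100.3 288. ] 5.3 circ [618.1 -44.9] 149.6
t 17.4 at [ 598.  -141.2  129.2] 95.1 tilt [-0.001 -0.001 -1.   ] F [ 0.4 -0.3 -0.9] w 47.8 q6 -2.07
[ -7.9 291.6  -0.8] az -0.1 rows 7.0
[ 20.3 152.5  30. ] az -0.0 rows 3.8
```

Bar against platen in the same view: (654.5,-136) vs (655.6,-136), 6° vs 5°, so it's good. On to the weight.

>>> move_arm:
  series: "-8 292 0 0 0 0;-8 292 0 0 0 0;-8 292 0 0 0 0;-8 292 0 0 0 0;-8 292 0 0 0 0;-8 292 0 0 0 0;-8 292 0 0 0 0;-8 292 0 0 0 0"

```text
time: 18.02
position: [0.5788, 0.1586, 0.1278]
tool_rot: [-0.048, 0.999, 0.002, -0.0]
ft_force: [-0.1, 0.1, -0.9]
grip_width: 0.0478
grip_force: 0.0
```

>>> move_arm:
  series: "20 152 20 0 0 0;20 152 20 0 0 0;20 152 20 0 0 0;20 152 20 0 0 0;20 152 20 0 0 0;20 152 20 0 0 0;20 152 20 0 0 0"

```text
time: 18.6
position: [0.5465, 0.3, 0.108]
tool_rot: [-0.045, 0.999, -0.0, -0.0]
ft_force: [-0.3, -0.9, -0.3]
grip_width: 0.0482
grip_force: 0.0
```

```bash
python3 - <<'E'
from h import *
w=robot.camera('wrist'); save(w,'w8.png')
def pw(p):
    q=(w['world_to_cam']@np.append(p,1))[:3]; t=np.arctan2(np.hypot(q[0],q[1]),q[2]); n=q[:2]/np.hypot(q[0],q[1]); return (w['mtx'][:2,2]+n*t*w['mtx'][0,0]).round()
for d in robot.tip_of(w,'weight')[:3]: print(d, pw(d['xyz']))
for d in robot.search_frame(w,'weight')[:3]: print(d, pw(d['xyz']))
E
python3 plan.py 546,300,0,95.2
```

```text
{'xyz': [0.5407, 0.312, 0.003], 'p': 0.81} [331. 228.]
{'xyz': [0.5392, 0.309, 0.0282], 'p': 0.95} [328. 234.]
t 18.8 at [546.9 298.8 108.7] 95.0 tilt [-0. -0. -1.] F [0.6 0.  0.6] w 48.1 q6 -1.34
[  0.8   1.3 108.7] az -0.2 rows 2.6
```

View pics/w8.png

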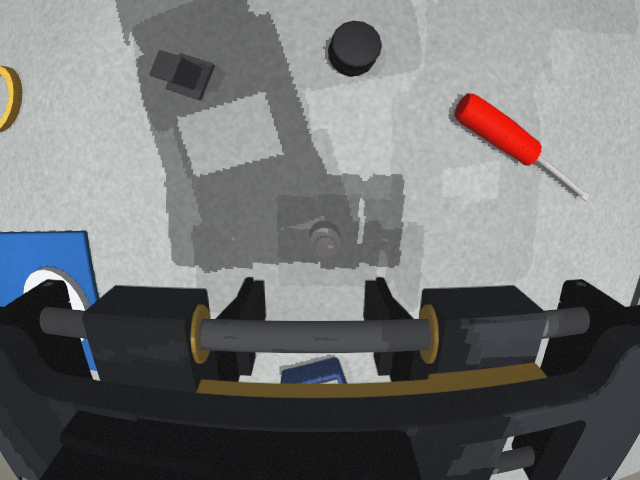

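The weight stands at (326,233) with its knob at (324,242), between the fingers. The other dark things, the loupe at (355,47) and the gauge at (183,75), are clear.

```bash
python3 - <<'E'
from h import *
w=robot.camera('wrist'); g=cv2.medianBlur(cv2.cvtColor(w['img'],cv2.COLOR_RGB2GRAY),3)
for u,z in (((324,242),.036),((326,229),.005)): print((wray(w,u,z)*1000).round(1))
E
python3 plan.py 540,309,30,95.2 540,309,-8,95.2
```

```text
[543.5 305.2  36. ]
[541.9 307.3   5. ]
t 18.8 at [546.8 298.8 108.9] 95.0 tilt [-0. -0. -1.] F [-0.1 -0.1 -0.9] w 47.8 q6 -1.34
[ 5.9 10.8 78.9] az -0.2 rows 1.9
[ 0.  0. 38.] az -0.0 rows 0.9
```

>>> move_arm:
  series: "3.6 8 20 0 0 0;3.6 8 50 0 0 0;3.6 8 80 0 0 0;3.6 8 105 0 0 0;3.6 8 117 0 0 0;3.6 8 117 0 0 0;3.6 8 117 0 0 0"

```text
time: 19.38
position: [0.5424, 0.3072, -0.0081]
tool_rot: [-0.044, 0.999, 0.0, 0.0]
ft_force: [0.2, -0.0, 0.4]
grip_width: 0.048
grip_force: 0.0
```

>>> move_arm:
  series: "0 0 0 0 0 0;0 0 0 0 0 0;0 0 0 0 0 0;0 0 0 0 0 0;0 0 0 0 0 0;0 0 0 0 0 0;0 0 0 0 0 0"
  jaw: 0
  newtons: 20

```text
time: 19.97
position: [0.542, 0.3079, -0.0075]
tool_rot: [-0.045, 0.999, 0.0, 0.0]
ft_force: [-0.4, -0.7, 5.1]
grip_width: 0.0232
grip_force: 20.0
```

```bash
python3 - <<'E'
from h import *
w=robot.camera('wrist'); b=w['img'][180:380,200:430]; b=np.clip(b.astype(float)*1.8,0,255).astype(np.uint8)
cv2.imwrite('pics/x9.png',cv2.resize(b,(575,500))[:,:,::-1])
E
python3 plan.py 580,150,110,95.2 600,-100,110,95.2 656,-136,70,95.2
```

```text
t 20.0 at [542.  307.9  -7.5] 95.1 tilt [-0.001  0.    -1.   ] F [-0.7 -0.1  5.5] w 23.2 q6 -1.32
[ -23.8 -160.7 -117.5] az -0.1 rows 4.8
[   2.7 -250.8   -0. ] az -0.0 rows 6.0
[-52.5 -40.9  40. ] az -0.0 rows 1.9
```

View pics/x9.png

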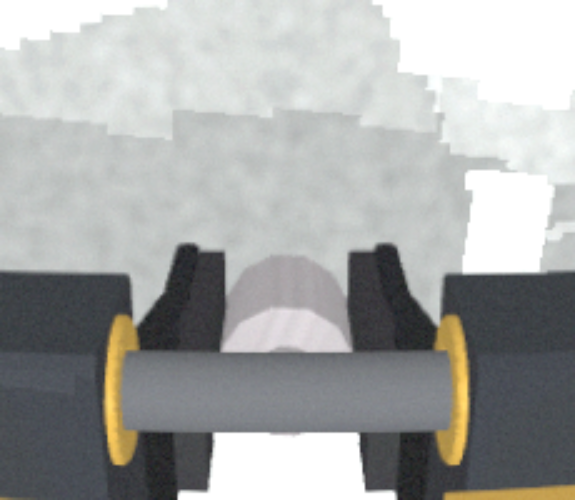

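The picture shows the weight upright between the pads, its front base edge at about row 282.

>>> move_arm:
  series: "0 0 -15 0 0 0;0 0 -40 0 0 0;0 0 -70 0 0 0;-5 -33 -100 0 0 0;-10 -66 -118 0 0 0;-15 -99 -118 0 0 0;-20 -132 -118 0 0 0;-24 -160 -118 0 0 0"

```text
time: 20.68
position: [0.5802, 0.1488, 0.1102]
tool_rot: [-0.045, 0.999, -0.0, 0.0]
ft_force: [1.3, 0.8, -1.1]
grip_width: 0.0232
grip_force: 20.0
```

>>> move_arm:
  series: "2 -32 0 0 0 0;2 -64 0 0 0 0;2 -96 0 0 0 0;2 -128 0 0 0 0;2 -160 0 0 0 0;2 -192 0 0 0 0;2 -224 0 0 0 0;2 -245 0 0 0 0"

```text
time: 21.35
position: [0.5997, -0.0966, 0.1093]
tool_rot: [-0.044, 0.999, -0.0, -0.0]
ft_force: [-0.1, -0.4, -0.5]
grip_width: 0.0235
grip_force: 20.0
```

>>> move_arm:
  series: "-20 -15 10 0 0 0;-40 -30 20 0 0 0;-52 -41 30 0 0 0;-52 -41 38 0 0 0;-52 -41 38 0 0 0;-52 -41 38 0 0 0;-52 -41 38 0 0 0;-52 -41 38 0 0 0"

```text
time: 22.02
position: [0.6545, -0.1289, 0.0724]
tool_rot: [-0.045, 0.999, 0.0, -0.0]
ft_force: [0.2, 0.5, -1.1]
grip_width: 0.0232
grip_force: 20.0
```

```bash
python3 - <<'E'
from h import *
w=robot.camera('wrist'); o=robot.get_obs(); P=o['position']
b=w['img'][180:380,200:430]; b=np.clip(b.astype(float)*1.6,0,255).astype(np.uint8)
cv2.imwrite('pics/x10.png',cv2.resize(b,(690,600))[:,:,::-1]); gold(w,.028,[656,-136]); plats(w)
z=P[2]+.0118-.0043; print('front edge pred x', (wray(w,(315,282),z)*1000).round(1), P)
E
python3 plan.py 655,-136,21,95.2
```

```text
px [303. 250.] rect [ 655.  -135.8] [54.8 27. ] 5.7 circ [ 654.7 -135.4] 29.3
oblong
px [303. 225.] rect [ 649.1 -136.7] [84.5 63.9] 5.3 circ [ 649.5 -136.8] 52.3
px [314. 313.] rect [ 696. -125.] [13.3 34. ] 5.2 circ [ 701.5 -124.5] 17.0
round
bed
px [417. 208.] rect [637.6 -42.9] [126.7 287.6] 5.2 circ [624.9 -44.4] 151.5
front edge pred x [ 648.2 -129.2   80.1] [ 0.65483984 -0.12907257  0.07259886]
t 22.1 at [ 654.8 -129.1   72.6] 95.2 tilt [-0. -0. -1.] F [-0.5 -0.1 -0.3] w 23.3 q6 -2.02
[ 0.5 -6.9 51.6] az -0.0 rows 1.2
```

View pics/x10.png

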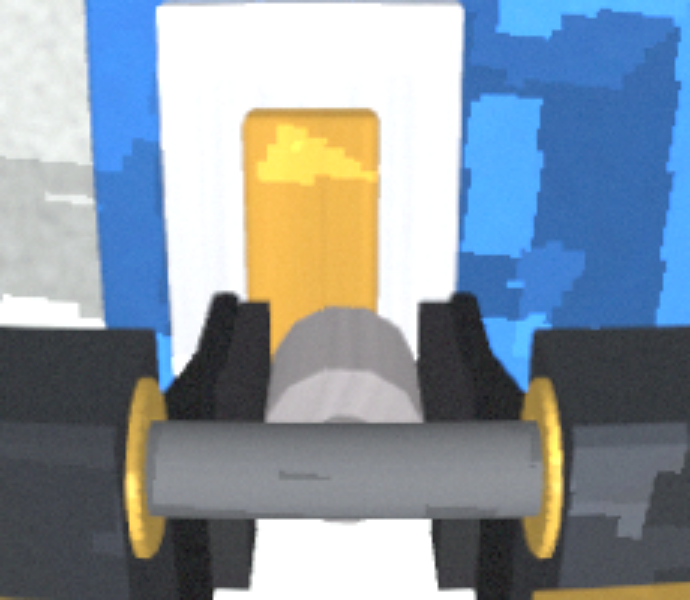

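```bash
python3 - <<'E'
from h import *
w=robot.camera('wrist'); P=robot.get_obs()['position']; b=P[2]+.0075
for v,h in ((282,0),(303,.024),(318.5,.036),(353.5,.030)): print(v,h,((wray(w,(315,v),b+h)-P)*1000).round(1))
g=cv2.cvtColor(w['img'],cv2.COLOR_RGB2GRAY)[:,313:318].mean(1); print(g[270:325].round().astype(int))
E
```

```text
282 0 [-6.5 -0.2  7.5]
303 0.024 [-6.8 -0.3 31.5]
318.5 0.036 [-5.7 -0.2 43.5]
353.5 0.03 [14.9  1.7 37.5]
[119 118 119 118 118 119 118 118 118 118 118 115 103  94  94  94  93  94
  93  94  94  93  94  93  94  94  93  93  94  94  94  94  97 111 125 122
 122 122 121 121 120 119 120 120 120 121 122 121 108  92  88  56  60  64
  69]
```

The base and top edges both put the weight's axis 5 mm toward +x from the TCP, so I'll allow for that.

>>> move_arm:
  series: "5.7 -6.4 15 0 0 0;5.7 -6.4 30 0 0 0;5.7 -6.4 40 0 0 0;5.7 -6.4 46 0 0 0;5.7 -6.4 49 0 0 0;5.7 -6.4 49 0 0 0;5.7 -6.4 49 0 0 0"

```text
time: 22.7
position: [0.6505, -0.1366, 0.0232]
tool_rot: [-0.045, 0.999, -0.0, 0.0]
ft_force: [0.4, 0.5, -1.6]
grip_width: 0.0234
grip_force: 20.0
```

```bash
python3 plan.py 649.7,-135.6,20.5,95.2
```

```text
t 22.7 at [ 650.5 -136.6   23.2] 95.1 tilt [-0.001 -0.    -1.   ] F [ 0.4  0.5 -1.6] w 23.4 q6 -2.04
[0.7 1.1 2.7] az -0.1 rows 0.1
```

>>> move_arm:
  series: "0.7 0.7 1 0 0 0;0.7 0.7 2 0 0 0;0.7 0.7 2.6 0 0 0;0.7 0.7 2.6 0 0 0;0.7 0.7 2.6 0 0 0"

```text
time: 23.12
position: [0.6495, -0.136, 0.0205]
tool_rot: [-0.045, 0.999, -0.0, 0.0]
ft_force: [-0.2, 0.8, -0.4]
grip_width: 0.0233
grip_force: 20.0
```

>>> move_arm:
  series: "0 0 0 0 0 0;0 0 0 0 0 0;0 0 0 0 0 0;0 0 0 0 0 0;0 0 0 0 0 0;0 0 0 0 0 0"
  jaw: 0.55

```text
time: 23.62
position: [0.6493, -0.1361, 0.0203]
tool_rot: [-0.045, 0.999, -0.0, 0.0]
ft_force: [0.4, 0.3, -0.6]
grip_width: 0.0467
grip_force: 0.0
```

>>> move_arm:
  series: "0 0 -10 0 0 0;0 0 -30 0 0 0;0 0 -60 0 0 0;0 0 -90 0 0 0;0 0 -90 0 0 0;0 0 -90 0 0 0"

```text
time: 24.12
position: [0.6511, -0.1367, 0.1135]
tool_rot: [-0.045, 0.999, -0.001, 0.003]
ft_force: [0.4, 0.6, 0.4]
grip_width: 0.0477
grip_force: 0.0
```

```bash
python3 - <<'E'
from h import *
w=robot.camera('wrist'); gold(w,.028,[656,-136])
b=w['img'][150:350,200:430]; b=np.clip(b.astype(float)*1.4,0,255).astype(np.uint8)
cv2.imwrite('pics/x11.png',cv2.resize(b,(690,600))[:,:,::-1])
E
python3 plan.py 500,-50,120,95.2 435.5,-18.7,100,95.2
```

```text
px [315. 241.] rect [ 656.3 -135.7] [55.4 27.2] 5.2 circ [ 656.3 -135.3] 30.2
t 24.2 at [ 649.6 -136.1  111.6] 95.1 tilt [-0.002 -0.001 -1.   ] F [-0.4  1.   0.4] w 47.9 q6 -2.03
[141.4  99.1  -8.4] az -0.1 rows 4.1
[61.4 37.  20. ] az -0.0 rows 1.8
```

View pics/x11.png

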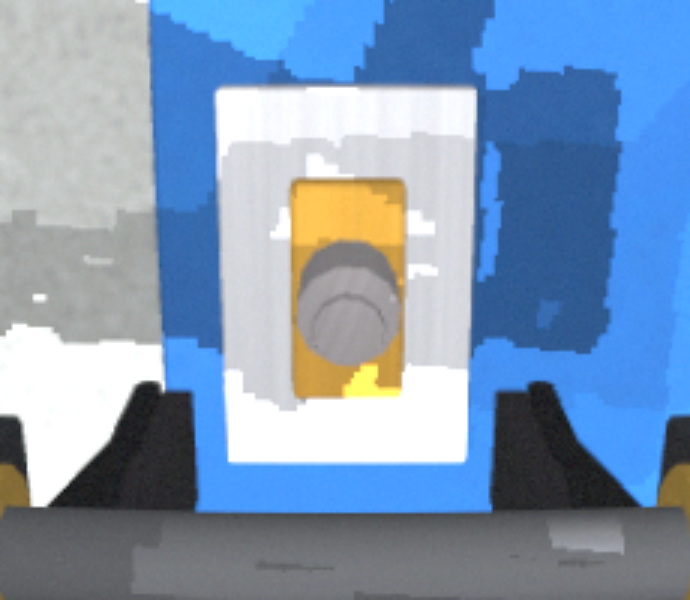

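The weight stands upright on the bar: bar rows 180–397 in the crop, front of the weight's base at 240, knob at (350,325). It is centred on the bar. That was the last of my 14 pictures, so I go on with numbers only. Next the bangle.

>>> move_arm:
  series: "30 20 -10 0 0 0;65 45 -10 0 0 0;100 70 -10 0 0 0;141 99 -10 0 0 0;180 120 -10 0 0 0;203 136 -10 0 0 0;203 136 0 0 0 0;203 136 0 0 0 0"
  jaw: 1

```text
time: 24.83
position: [0.4299, -0.0166, 0.1087]
tool_rot: [-0.045, 0.999, 0.001, -0.004]
ft_force: [1.0, 0.4, 0.5]
grip_width: 0.0857
grip_force: 0.0
```

>>> move_arm:
  series: "0 0 0 0 0 0;0 0 0 0 0 0"

```text
time: 25.0
position: [0.4366, -0.0194, 0.1102]
tool_rot: [-0.044, 0.999, -0.0, 0.001]
ft_force: [0.1, -0.7, -0.2]
grip_width: 0.0867
grip_force: 0.0
```

```bash
python3 - <<'E'
from h import *
w=robot.camera('wrist'); gold(w,.014,[435,-19]); gold(w,.0,[435,-19]);
E
python3 plan.py 435.5,-18.7,-9.5,95.2
```

```text
px [316. 235.] rect [435.4 -18.3] [66.1 63.8] 3.5 circ [435.4 -18.5] 33.2
px [316. 235.] rect [439.2 -17.8] [69.5 67.1] 3.5 circ [439.2 -18.1] 34.9
t 25.1 at [436.8 -19.5 110.3] 95.1 tilt [-0.002 -0.001 -1.   ] F [ 0.3 -0.5 -1.1] w 86.8 q6 -1.96
[  1.2   0.9 119.8] az -0.1 rows 2.9
```

>>> move_arm:
  series: "1.5 1 20 0 0 0;1.5 1 50 0 0 0;1.5 1 80 0 0 0;1.5 1 105 0 0 0;1.5 1 120 0 0 0;1.5 1 120 0 0 0;1.5 1 120 0 0 0"

```text
time: 25.63
position: [0.4348, -0.0186, -0.0105]
tool_rot: [-0.044, 0.999, -0.0, 0.0]
ft_force: [-0.3, -0.1, -0.4]
grip_width: 0.0866
grip_force: 0.0
```

>>> move_arm:
  series: "0 0 0 0 0 0;0 0 0 0 0 0;0 0 0 0 0 0;0 0 0 0 0 0;0 0 0 0 0 0;0 0 0 0 0 0;0 0 0 0 0 0"
  jaw: 0.5
  newtons: 20

```text
time: 26.22
position: [0.4337, -0.0179, -0.0096]
tool_rot: [-0.045, 0.999, -0.0, 0.0]
ft_force: [-0.1, 0.3, 0.7]
grip_width: 0.0659
grip_force: 20.0
```

>>> move_arm:
  series: "0 0 -15 0 0 0;0 0 -40 0 0 0;0 0 -70 0 0 0;0 0 -100 0 0 0;0 0 -110 0 0 0;0 0 -110 0 0 0;0 0 -110 0 0 0"

```text
time: 26.8
position: [0.4334, -0.0178, 0.1006]
tool_rot: [-0.045, 0.999, -0.0, 0.001]
ft_force: [0.0, -0.6, -0.7]
grip_width: 0.0658
grip_force: 20.0
```

```bash
python3 - <<'E'
from h import *
w=robot.camera('wrist'); P=robot.get_obs()['position']; gold(w,P[2]+.0098+.014,P[:2]*1000); gold(w,.014,[435,-19])
E
python3 plan.py 560,40,110,95.2 640,53,100,95.2 640,53,9,95.2
```

```text
px [314. 274.] rect [420.3 -19.1] [39.5 65.2] 5.2 circ [433.1 -17.9] 32.8
px [314. 360.] rect [463.  -15.6] [10.3 45.9] 5.0 circ [458.2 -16. ] 23.0
px [314. 274.] rect [465.6 -15.1] [ 68.1 112.6] 5.2 circ [487.7 -13.1] 56.6
t 26.9 at [432.8 -17.6  99.9] 95.1 tilt [ 0.001  0.    -1.   ] F [ 0.6 -0.5 -0.3] w 65.9 q6 -1.96
[-131.9   46.   -10.1] az -0.1 rows 3.4
[-80.8   5.7  10. ] az -0.0 rows 2.0
[ 0.  0. 91.] az -0.0 rows 2.2
```

>>> move_arm:
  series: "-35 12 -8 0 0 0;-70 24 -10 0 0 0;-105 35 -10 0 0 0;-135 44 -10 0 0 0;-165 48 -10 0 0 0;-195 50 -5 0 0 0;-213 52 0 0 0 0;-213 52 0 0 0 0"

```text
time: 27.52
position: [0.6437, 0.0535, 0.0968]
tool_rot: [-0.045, 0.999, 0.0, 0.0]
ft_force: [-0.1, -0.9, -1.2]
grip_width: 0.0659
grip_force: 20.0
```

>>> move_arm:
  series: "0 0 30 0 0 0;0 0 55 0 0 0;0 0 70 0 0 0;0 0 75 0 0 0;0 0 75 0 0 0;0 0 75 0 0 0;0 0 75 0 0 0"

```text
time: 28.1
position: [0.6414, 0.0528, 0.0261]
tool_rot: [-0.045, 0.999, -0.0, 0.001]
ft_force: [0.2, 0.7, 0.0]
grip_width: 0.0659
grip_force: 20.0
```

```bash
python3 - <<'E'
from h import *
w=robot.camera('wrist'); P=robot.get_obs()['position']; gold(w,P[2]+.0098+.014,P[:2]*1000); plats(w)
E
python3 plan.py 640,53,9,95.2
```

```text
px [314. 274.] rect [627.9  51.4] [39.2 64.7] 5.1 circ [640.6  52.6] 32.5
px [314. 360.] rect [669.9  55.1] [ 9.6 45.1] 5.3 circ [665.4  54.7] 22.5
oblong
px [ 40. 233.] rect [ 640.1 -132.8] [67.2 70.1] 5.1 circ [ 638.3 -127.5] 42.6
px [  4. 291.] rect [ 678.2 -168.4] [10.2 29. ] 72.5 circ [ 676.7 -173.2] 14.5
round
px [317. 234.] rect [621.2  51.4] [47.9 83.1] 5.6 circ [638.7  53.1] 41.6
px [314. 294.] rect [647.3  53.2] [35.  55.5] 5.2 circ [653.2  53.7] 27.9
bed
px [205. 202.] rect [625.7 -32.9] [104.5 267.3] 5.3 circ [612.2 -32. ] 137.0
t 28.1 at [641.7  52.8  26.4] 95.1 tilt [-0.002 -0.    -1.   ] F [ 0.3 -0.  -0.4] w 65.7 q6 -1.75
[ 1.7  0.3 17.4] az -0.1 rows 0.4
```

>>> move_arm:
  series: "2 0.3 6 0 0 0;2 0.3 12 0 0 0;2 0.3 16 0 0 0;2 0.3 17.5 0 0 0;2 0.3 17.5 0 0 0;2 0.3 17.5 0 0 0"

```text
time: 28.65
position: [0.6385, 0.0531, 0.0084]
tool_rot: [-0.045, 0.999, -0.0, -0.0]
ft_force: [-1.4, 0.2, 5.0]
grip_width: 0.0658
grip_force: 20.0
```

>>> move_arm:
  series: "0 0 0 0 0 0;0 0 0 0 0 0;0 0 0 0 0 0;0 0 0 0 0 0;0 0 0 0 0 0;0 0 0 0 0 0"
  jaw: 1

```text
time: 29.15
position: [0.6389, 0.0531, 0.0075]
tool_rot: [-0.045, 0.999, 0.0, -0.0]
ft_force: [0.3, 0.4, 0.4]
grip_width: 0.0861
grip_force: 0.0
```

>>> move_arm:
  series: "0 0 -15 0 0 0;0 0 -45 0 0 0;0 0 -80 0 0 0;0 0 -100 0 0 0;0 0 -100 0 0 0;0 0 -100 0 0 0"

```text
time: 29.65
position: [0.6398, 0.0531, 0.1092]
tool_rot: [-0.045, 0.999, -0.0, 0.002]
ft_force: [-0.1, 0.1, -0.9]
grip_width: 0.0867
grip_force: 0.0
```

```bash
python3 - <<'E'
from h import *
w=robot.camera('wrist'); gold(w,.032,[639,53]); plats(w)
E
python3 plan.py 560,110,110,95.2 430,180,110,95.2
```

```text
px [315. 244.] rect [639.7  53.3] [65.1 64.1] 5.2 circ [639.9  53. ] 33.1
oblong
round
px [315. 223.] rect [640.   53.3] [83.  83.4] 55.8 circ [639.8  53.3] 42.2
px [315. 241.] rect [642.8  53.4] [48.  49.2] 32.1 circ [642.1  53.2] 25.2
bed
px [229. 218.] rect [648.7 -40.9] [148.9 287.8] 5.2 circ [649.  -40.9] 160.9
t 29.7 at [638.5  53.1 107.6] 95.1 tilt [ 0.  0. -1.] F [-1.2  0.4  0.4] w 87.1 q6 -1.75
[73.1 63.6 -2.4] az -0.1 rows 2.3
[123.1  81.5  -0. ] az -0.0 rows 3.5
```

Bangle at (639.9,53.0) against the platen at (639.8,53.3), so it's centred. Now the gauge.

>>> move_arm:
  series: "30 25 -10 0 0 0;60 50 -22 0 0 0;95 75 -22 0 0 0;130 100 -22 0 0 0;160 125 -22 0 0 0;185 140 -22 0 0 0;196 150 -22 0 0 0;196 150 -22 0 0 0"
  jaw: 0.6

```text
time: 30.37
position: [0.4258, 0.186, 0.1285]
tool_rot: [-0.046, 0.999, -0.0, -0.003]
ft_force: [0.0, 0.1, 0.5]
grip_width: 0.053
grip_force: 0.0
```

>>> move_arm:
  series: "0 0 0 0 0 0;0 0 0 0 0 0;0 0 0 0 0 0"

```text
time: 30.62
position: [0.4326, 0.1845, 0.1296]
tool_rot: [-0.044, 0.999, -0.0, 0.001]
ft_force: [0.1, -0.7, 0.3]
grip_width: 0.0524
grip_force: 0.0
```

```bash
python3 - <<'E'
from h import *
w=robot.camera('wrist'); save(w,'w12.png')
for d in robot.tip_of(w,'gauge')[:2]+robot.search_frame(w,'gauge')[:2]: print(d)
g=cv2.cvtColor(w['img'],cv2.COLOR_RGB2GRAY); g[290:]=255
for t in (30,40,50,60,70,80,90):
    print('T',t); blobs(w,g<t,.055,[426,196]); blobs(w,g<t,.008,[426,196])
np.set_printoptions(linewidth=250)
def pw(p):
    q=(w['world_to_cam']@np.append(p,1))[:3]; t=np.arctan2(np.hypot(q[0],q[1]),q[2]); n=q[:2]/np.hypot(q[0],q[1]); return (w['mtx'][:2,2]+n*t*w['mtx'][0,0]).round()
u=pw([.426,.196,.03]).astype(int); print(u); print(g[u[1]-50:u[1]+50:4,u[0]-60:u[0]+60:4])
E
python3 plan.py
```

```text
{'xyz': [0.4293, 0.1917, -0.0023], 'p': 0.73}
{'xyz': [0.4248, 0.1889, 0.034], 'p': 0.76}
T 30
px [382. 284.] rect [457.7 236. ] [ 8.8 16.8] 4.1 circ [460.4 236.2] 8.6
T 40
px [381. 285.] rect [457.3 235.9] [ 9.6 16.9] 4.1 circ [459.3 236.2] 8.8
T 50
px [326. 226.] rect [419.3 189.9] [17.6 22.4] 24.9 circ [422.4 190.8] 12.1
px [381. 284.] rect [457.3 235.8] [ 9.6 17. ] 4.1 circ [458.9 236. ] 9.1
px [326. 226.] rect [431.  192.2] [21.  26.6] 24.9 circ [434.7 193.2] 14.4
T 60
px [326. 225.] rect [420.9 190.7] [26.2 31. ] 72.1 circ [418.8 190.5] 17.5
px [381. 284.] rect [457.3 235.8] [ 9.6 17. ] 4.1 circ [458.9 236. ] 9.1
px [326. 225.] rect [432.9 193.2] [31.1 36.9] 72.1 circ [430.5 193. ] 20.8
T 70
px [326. 229.] rect [421.5 191.3] [27.5 32.5] 72.8 circ [421.5 191. ] 20.4
px [381. 284.] rect [457.3 236.2] [ 9.6 17.8] 4.1 circ [458.9 236.3] 9.5
px [326. 229.] rect [433.7 193.9] [32.7 38.7] 72.8 circ [433.7 193.5] 24.2
T 80
px [326. 229.] rect [421.5 191.4] [28.3 32.9] 72.2 circ [421.1 191.6] 20.7
px [381. 284.] rect [457.3 236.2] [ 9.6 17.8] 4.1 circ [458.9 236.3] 9.5
px [326. 229.] re
[... 2769 characters left out ...]
 178 175 163 159 152 162 163 166 161 162 163 134 139 134  98  95 164 142 140 153 157 160 160 162 168 152 135]
 [176 167 180 177 173 158 155 164 162 157 150 156 165 158 158 157 159 157 159 157 167 162 165 165 160 168 160 180 168 166]
 [168 173 171 181 176 155 159 161 160 168 159 162 159 157 156 163 163 159 161 158 160 161 164 163 166 162 177 181 159 166]
 [180 180 172 174 169 165 157 158 160 168 158 158 163 157 159 161 167 158 162 163 160 162 162 157 163 167 172 184 161 159]
 [176 176 173 173 168 160 165 164 162 166 159 163 164 162 158 160 156 157 162 164 165 157 164 165 160 159 161 178 158 164]]
t 30.8 at [431.6 184.5 129.6] 95.0 tilt [-0.001 -0.    -1.   ] F [ 1.1 -0.2  0.4] w 52.0 q6 -1.49
```

```bash
cat > gfit.py <<'E'
from h import *
from scipy.optimize import minimize
w=robot.camera('wrist'); g=cv2.cvtColor(w['img'],cv2.COLOR_RGB2GRAY); g[285:]=255
def pw(p):
    q=(w['world_to_cam']@np.append(p,1))[:3]; t=np.arctan2(np.hypot(q[0],q[1]),q[2]); n=q[:2]/np.hypot(q[0],q[1]); return w['mtx'][:2,2]+n*t*w['mtx'][0,0]
m=(g<78).astype(np.uint8); n,l,s,ce=cv2.connectedComponentsWithStats(m)
u=pw([.424,.191,.03]).astype(int); m=(l==np.argmin([1e9]+[np.hypot(*(ce[i]-u))+1e6*(s[i,4]<300) for i in range(1,n)])).astype(np.uint8); print(m.sum())
def sil(x,y,a):
    im=np.zeros((480*4,640*4),np.uint8)
    for hw,z0,z1 in ((.015,0,.008),(.009,.008,.055)):
        P=[]
        for sx in(-1,1):
            for sy in(-1,1):
                for z in(z0,z1): P.append(pw([x+hw*(sx*np.cos(a)-sy*np.sin(a)),y+hw*(sx*np.sin(a)+sy*np.cos(a)),z]))
        cv2.fillConvexPoly(im,cv2.convexHull((np.array(P)*4+1.5).astype(np.int32)),1)
    return im
M=cv2.resize(m,None,fx=4,fy=4,interpolation=cv2.INTER_NEAREST)
def cost(v): 
    S=sil(v[0]/1000,v[1]/1000,np.radians(v[2])); return 1-(S&M).sum()/(S|M).sum()
r=min((minimize(cost,[430,192,a],method='Nelder-Mead',options=dict(initial_simplex=[[430,192,a],[436,192,a],[430,198,a],[430,192,a+8]])) for a in (-18,0)),key=lambda r:r.fun)
print(r.x,r.fun)
E
python3 gfit.py
```

```text
1647
[430.2383547  193.96113226 -17.35722473] 0.03546490260933477
```

```bash
python3 plan.py 430.2,194,14,72.6
```

```text
t 30.8 at [431.2 184.5 129.6] 95.0 tilt [-0. -0. -1.] F [0.3 0.6 0.5] w 52.3 q6 -1.49
[  0.2   9.5 115.6] az 22.4 rows 3.1
```

>>> move_arm:
  series: "0 9.5 10 0 0 7;0 9.5 20 0 0 14;0 9.5 40 0 0 21;0 9.5 60 0 0 22.4;0 9.5 85 0 0 22.4;0 9.5 108 0 0 22.4;0 9.5 115 0 0 22.4;0 9.5 115 0 0 22.4"

```text
time: 31.48
position: [0.4286, 0.194, 0.0132]
tool_rot: [0.151, 0.989, -0.001, -0.002]
ft_force: [0.2, -0.4, 0.5]
grip_width: 0.0524
grip_force: 0.0
```

>>> move_arm:
  series: "0 0 0 0 0 0;0 0 0 0 0 0;0 0 0 0 0 0;0 0 0 0 0 0;0 0 0 0 0 0;0 0 0 0 0 0;0 0 0 0 0 0;0 0 0 0 0 0"
  jaw: 0
  newtons: 20

```text
time: 32.15
position: [0.4297, 0.1945, 0.0152]
tool_rot: [0.15, 0.989, 0.0, 0.0]
ft_force: [-0.8, -0.5, 5.0]
grip_width: 0.0178
grip_force: 19.9
```

```bash
python3 plan.py 540,130,100,95.2 639.8,53.1,100,95.2
```

```text
t 32.1 at [429.7 194.5  15.2] 72.7 tilt [-0.001  0.    -1.   ] F [-0.8 -0.5  5. ] w 17.8 q6 -1.08
[-124.5  -28.9  -84.8] az -22.5 rows 3.7
[-92.4 -85.6  -0. ] az -0.0 rows 3.0
```

>>> move_arm:
  series: "0 0 -20 0 0 0;0 0 -50 0 0 0;0 0 -80 0 0 0;-30 -7 -85 0 0 -6;-60 -14 -85 0 0 -12;-90 -21 -85 0 0 -18;-115 -27 -85 0 0 -22.5;-124 -29 -85 0 0 -22.5"

```text
time: 32.82
position: [0.5436, 0.128, 0.1]
tool_rot: [-0.045, 0.999, -0.0, 0.003]
ft_force: [0.0, 0.3, -1.5]
grip_width: 0.0173
grip_force: 19.9
```

>>> move_arm:
  series: "-20 -19 0 0 0 0;-45 -42 0 0 0 0;-70 -65 0 0 0 0;-85 -79 0 0 0 0;-92 -86 0 0 0 0;-92 -86 0 0 0 0;-92 -86 0 0 0 0;-92 -86 0 0 0 0"

```text
time: 33.48
position: [0.6361, 0.0541, 0.0991]
tool_rot: [-0.046, 0.999, 0.001, -0.002]
ft_force: [0.1, 0.3, -0.9]
grip_width: 0.0186
grip_force: 19.9
```

```bash
python3 - <<'E'
from h import *
w=robot.camera('wrist'); gold(w,.032,[639,53]); plats(w); P=robot.get_obs()['position']
g=cv2.cvtColor(w['img'],cv2.COLOR_RGB2GRAY)
# held gauge: front foot edge column profile
for c0 in (305,315,325): print(g[235:300,c0-2:c0+3].mean(1).round().astype(int))
for v in range(245,285,5): print(v,((wray(w,(314,v),P[2]-.0152)-P)*1000).round(1))
E
python3 plan.py 639.3,53.1,33.5,95.2
```

```text
px [312. 238.] rect [632.7  52.6] [52.2 64.1] 4.4 circ [639.3  52.9] 32.8
oblong
round
px [314. 224.] rect [633.2  52.5] [70.7 82.9] 7.6 circ [639.5  53.2] 42.0
px [312. 240.] rect [636.6  52.2] [34.6 49.9] 11.4 circ [642.   53.2] 25.0
bed
px [213. 209.] rect [643.7 -41.4] [138.8 287.9] 5.3 circ [632.9 -42.4] 154.4
[156 151 149 152 154 157 158 159 159 160 160 159 158 158 158 158 160 149
  77  51  53  55  65  68  67  67  67  67  66  65  65  64  65  60  55  54
  54  55  54  54  55  54  53  54  54  54  54  54  54  54  54  54  53  54
  54  54  54  54  52  54  54  53  53  54  55]
[155 152 150 151 153 156 158 158 159 159 159 159 158 157 157 157 159 148
  77  54  54  56  65  68  69  68  66  67  66  66  67  66  65  60  56  53
  53  53  53  52  53  54  53  52  52  53  52  53  53  52  53  52  53  54
  53  53  51  52  53  53  53  53  53  53  52]
[156 152 148 150 154 156 158 158 158 159 159 158 158 157 157 157 159 148
  75  54  54  55  66  68  68  68  66  68  65  67  64  65  66  60  55  54
  53  54  53  53  54  53  53  53  54  53  54  53  54  54  55  54  53  54
  55  53  54  53  54  55  56  54  54  54  54]
245 [-18.4  -2.  -15.2]
250 [-15.6  -1.7 -15.2]
255 [-12.8  -1.5 -15.2]
260 [-10.   -1.2 -15.2]
265 [ -7.1  -1.  -15.2]
270 [ -4.3  -0.7 -15.2]
275 [ -1.3  -0.4 -15.2]
280 [  1.6  -0.2 -15.2]
t 33.5 at [636.3  54.2  99.3] 95.3 tilt [ 0.003  0.001 -1.   ] F [-1.   0.1 -1.4] w 17.9 q6 -1.75
[-2.9 -1.3 65.8] az 0.1 rows 1.6
```

>>> move_arm:
  series: "-2 -1 15 0 0 0;-2 -1 30 0 0 0;-2 -1 45 0 0 0;-2 -1 55 0 0 0;-2 -1 58 0 0 0;-2 -1 58 0 0 0;-2 -1 58 0 0 0;-2 -1 58 0 0 0"

```text
time: 34.2
position: [0.6414, 0.052, 0.0427]
tool_rot: [-0.046, 0.999, -0.0, 0.001]
ft_force: [-0.1, -0.1, -0.7]
grip_width: 0.0177
grip_force: 19.9
```

```bash
python3 plan.py 638.5,53.1,33.4,95.2
```

```text
t 34.2 at [641.4  52.   42.7] 95.2 tilt [-0.002 -0.    -1.   ] F [-0.1 -0.1 -0.7] w 17.7 q6 -1.75
[2.8 1.3 9.3] az 0.0 rows 0.2
```

>>> move_arm:
  series: "2.8 1.3 2 0 0 0;2.8 1.3 5 0 0 0;2.8 1.3 8 0 0 0;2.8 1.3 9 0 0 0;2.8 1.3 9.3 0 0 0;2.8 1.3 9.3 0 0 0"

```text
time: 34.7
position: [0.6378, 0.0528, 0.0332]
tool_rot: [-0.045, 0.999, -0.0, -0.0]
ft_force: [-2.4, -0.5, 4.7]
grip_width: 0.0181
grip_force: 20.0
```

```bash
python3 plan.py 638.5,53.1,33.4,95.2
```

```text
t 34.7 at [637.8  52.8  33.2] 95.2 tilt [ 0. -0. -1.] F [-2.4 -0.5  4.7] w 18.1 q6 -1.75
[-0.8  0.2 -0.2] az 0.0 rows 0.0
```

>>> move_arm:
  series: "0 0 0 0 0 0;0 0 0 0 0 0;0 0 0 0 0 0;0 0 0 0 0 0;0 0 0 0 0 0;0 0 0 0 0 0"
  jaw: 0.5

```text
time: 35.2
position: [0.6378, 0.0529, 0.0323]
tool_rot: [-0.045, 0.999, 0.0, -0.0]
ft_force: [0.5, 0.2, 0.1]
grip_width: 0.0423
grip_force: 0.0
```

>>> move_arm:
  series: "0 0 -15 0 0 0;0 0 -40 0 0 0;0 0 -70 0 0 0;0 0 -90 0 0 0;0 0 -90 0 0 0;0 0 -90 0 0 0;0 0 -90 0 0 0"

```text
time: 35.78
position: [0.637, 0.053, 0.1217]
tool_rot: [-0.045, 0.999, 0.0, -0.001]
ft_force: [-0.9, 0.6, -0.2]
grip_width: 0.0434
grip_force: 0.0
```

```bash
python3 - <<'E'
s=open('gfit.py').read()
s=s.replace('g[285:]=255','g[300:]=255').replace('[.424,.191,.03]','[.639,.053,.048]').replace("y+hw*(sx*np.sin(a)+sy*np.cos(a)),z]","y+hw*(sx*np.sin(a)+sy*np.cos(a)),z+.018]").replace('430,192','639,53').replace('436,192','645,53').replace('430,198','639,59').replace('(-18,0)','(5,)').replace('639,53,a],[645','639,53,a],[645')
exec(s); gold(w,.032,[639,53])
E
python3 plan.py 600,-100,140,95.2 564,-290,110,95.2
```

```text
1510
[641.78524366  52.87237473   6.44115307] 0.25964514448564335
px [314. 242.] rect [640.1  53.3] [65.1 63.6] 5.2 circ [640.   52.6] 33.2
t 35.8 at [636.6  53.  121.1] 95.2 tilt [ 0.003  0.001 -1.   ] F [-1.1 -1.9  0.4] w 43.8 q6 -1.75
[  50.4 -149.   -18.9] az 0.0 rows 3.8
[  53.1 -186.    30. ] az -0.0 rows 4.7
```

>>> move_arm:
  series: "12 -37 -10 0 0 0;25 -75 -19 0 0 0;38 -112 -19 0 0 0;50 -149 -19 0 0 0;62 -188 -10 0 0 0;74 -228 0 0 0 0;86 -268 0 0 0 0;96 -300 0 0 0 0"
  jaw: 0.72

```text
time: 36.5
position: [0.5673, -0.2565, 0.1198]
tool_rot: [-0.045, 0.999, 0.001, -0.002]
ft_force: [-0.0, 0.5, 0.2]
grip_width: 0.0625
grip_force: 0.0
```

```bash
python3 plan.py 564,-290,110,109.6
```

```text
t 36.5 at [ 567.3 -256.5  119.8] 95.2 tilt [ 0.004  0.003 -1.   ] F [-0.   0.5  0.2] w 62.5 q6 -2.26
[  6.3 -33.1   9.8] az -14.4 rows 2.0
```

>>> move_arm:
  series: "6 -15 5 0 0 -7;6 -33 10 0 0 -14;6 -33 10 0 0 -14.4;6 -33 10 0 0 -14.4;6 -33 10 0 0 -14.4;6 -33 10 0 0 -14.4"

```text
time: 37.0
position: [0.5663, -0.2862, 0.112]
tool_rot: [-0.17, 0.985, 0.001, -0.0]
ft_force: [0.1, -0.2, 0.1]
grip_width: 0.0625
grip_force: 0.0
```

```bash
python3 - <<'E'
from h import *
w=robot.camera('wrist'); hsv=cv2.cvtColor(w['img'],cv2.COLOR_RGB2HSV)
for t in (125,150,190):
    m=(hsv[:,:,1]<60)&(hsv[:,:,2]>t); print(t); blobs(w,m,.008,[564,-290],tol=45)
c=robot.camera('top'); g=cv2.cvtColor(c['img'],cv2.COLOR_RGB2GRAY)
u=proj(c,[.64,.053,.073]); print(u)
for p in ('gauge','weight'): print(p,[(round(d['p'],2),np.round(d['xyz'],3)) for d in robot.tip_of(c,p)[:2]])
E
python3 plan.py 564,-290,-10,109.6
```

```text
125
150
px [307. 211.] rect [ 550.9 -294.5] [ 8.6 38.3] 19.5 circ [ 550.5 -294.8] 19.3
190
[258.31464263 172.20634108]
gauge []
weight []
t 37.2 at [ 566.8 -286.9  112.7] 109.7 tilt [-0. -0. -1.] F [0.2 0.4 0.3] w 62.8 q6 -2.56
[  3.7  -1.9 122.7] az 0.1 rows 2.9
```

The lit strip of the tile gives its centre as (565.5,-289.3) at 19.5°, agreeing with the top view.

>>> move_arm:
  series: "2.6 -2 20 0 0 0;2.6 -2 50 0 0 0;2.6 -2 80 0 0 0;2.6 -2 105 0 0 0;2.6 -2 118 0 0 0;2.6 -2 122.5 0 0 0;2.6 -2 122.5 0 0 0"

```text
time: 37.78
position: [0.5643, -0.2899, -0.0102]
tool_rot: [-0.17, 0.985, 0.001, -0.001]
ft_force: [1.3, -1.0, 0.4]
grip_width: 0.0627
grip_force: 0.0
```

>>> move_arm:
  series: "0 0 0 0 0 0;0 0 0 0 0 0;0 0 0 0 0 0;0 0 0 0 0 0;0 0 0 0 0 0;0 0 0 0 0 0;0 0 0 0 0 0"
  jaw: 0.2
  newtons: 15

```text
time: 38.37
position: [0.5651, -0.291, -0.0093]
tool_rot: [-0.17, 0.985, -0.0, 0.0]
ft_force: [0.1, -0.1, 3.5]
grip_width: 0.0396
grip_force: 15.0
```

>>> move_arm:
  series: "0 0 -15 0 0 0;0 0 -45 0 0 0;0 0 -80 0 0 0;0 0 -115 0 0 0;0 0 -120 0 0 0;0 0 -120 0 0 0;0 0 -120 0 0 0"

```text
time: 38.95
position: [0.5643, -0.2905, 0.1096]
tool_rot: [-0.17, 0.985, 0.0, -0.0]
ft_force: [-0.4, -0.3, -1.3]
grip_width: 0.0394
grip_force: 15.0
```

```bash
python3 - <<'E'
from h import *
w=robot.camera('wrist'); P=robot.get_obs()['position']; g=cv2.cvtColor(w['img'],cv2.COLOR_RGB2GRAY)
for c0 in (295,314,333): print(g[245:300,c0-2:c0+3].mean(1).round().astype(int))
for v in range(255,285,5): print(v,np.round(np.linalg.norm((wray(w,(314,v),P[2]+.0105+.008)-P)[:2]*1000),1))
E
python3 plan.py 600,-150,140,95.2 648.8,-41.3,110,95.2
```

```text
[101 102 103 102 100  99  99  99 101 102 102 101 101 101 104 108 111 112
 114 124 138 142 142 143 143 143 143 143 143 144 144 143 143 143 143 143
 144 144 143 144 143 143 143 143 143 143 144 143 144 143 143 144 143 143
 143]
[100 100 100  99  99 101 102 102 103 103 118 135 160 171 153 120 112 112
 114 123 138 142 143 143 144 143 144 143 143 143 143 144 143 143 143 143
 144 143 143 143 143 143 144 144 143 143 143 143 143 143 143 143 143 144
 143]
[ 98 100 101 102 101 103 102 102 101 100 101 101 101 101 104 109 111 113
 114 123 139 143 143 143 143 143 144 143 143 143 150 163 171 173 159 144
 144 143 143 144 143 143 144 144 143 143 143 142 143 143 143 143 143 143
 143]
255 23.0
260 20.7
265 18.3
270 15.9
275 13.5
280 11.1
t 39.0 at [ 563.6 -289.9  108.5] 109.6 tilt [ 0.002  0.003 -1.   ] F [-0.4 -0.9 -1.3] w 39.7 q6 -2.56
[-81.2 119.6 -31.5] az 14.4 rows 3.5
[-58.5 103.8  30. ] az -0.0 rows 2.9
```

With these short fingers the gripper body would foul the gauge and weight if the jaws closed along the bed's y. I'll turn the tool so it closes along the bed's x, with yaw 5.2°.

>>> move_arm:
  series: "0 0 -20 0 0 7;0 0 -30 0 0 14;0 0 -30 0 0 21;0 0 -30 0 0 28;0 0 -30 0 0 35;0 0 -30 0 0 42;0 0 -30 0 0 49;0 0 -30 0 0 54"

```text
time: 39.67
position: [0.5633, -0.2898, 0.137]
tool_rot: [0.298, 0.954, 0.001, -0.003]
ft_force: [-0.2, -0.6, -0.6]
grip_width: 0.0397
grip_force: 15.0
```

```bash
python3 plan.py 630,-150,140,5.2 648.6,-39.7,110,5.2
```

```text
t 39.7 at [ 563.3 -289.8  137. ] 55.3 tilt [ 0.005  0.    -1.   ] F [-0.2 -0.6 -0.6] w 39.7 q6 -1.62
[ 24.7 152.9  -3. ] az 50.1 rows 7.0
[108.2  28.5  30. ] az -0.0 rows 2.8
```

>>> move_arm:
  series: "3 20 0 0 0 7;6 40 -2 0 0 14;10 60 -2 0 0 21;13 80 -2 0 0 28;16 100 -2 0 0 35;20 120 -2 0 0 42;24 140 -2 0 0 49;25 153 -2 0 0 50"

```text
time: 40.33
position: [0.6292, -0.1476, 0.1389]
tool_rot: [0.673, 0.74, -0.001, -0.003]
ft_force: [0.2, 0.5, 0.7]
grip_width: 0.0396
grip_force: 15.0
```

>>> move_arm:
  series: "30 8 0 0 0 0;60 16 0 0 0 0;90 24 0 0 0 0;108 28 15 0 0 0;108 28 30 0 0 0;108 28 45 0 0 0;108 28 50 0 0 0;108 28 50 0 0 0"

```text
time: 41.0
position: [0.6451, -0.0395, 0.0881]
tool_rot: [0.672, 0.741, -0.002, -0.003]
ft_force: [-0.2, -0.3, -0.2]
grip_width: 0.0397
grip_force: 15.0
```

```bash
python3 - <<'E'
from h import *
w=robot.camera('wrist'); save(w,'w13.png'); P=robot.get_obs()['position']; plats(w); gold(w,.032,[640,53])
E
python3 plan.py 648.6,-39.7,30,5.2  648.6,-39.7,-1.3,5.2
```

```text
oblong
px [271. 369.] rect [ 619.3 -143.7] [20.7 32. ] 3.2 circ [ 618.9 -143.8] 18.4
px [362. 371.] rect [ 696.9 -135.5] [21.4 31.6] 6.9 circ [ 696.6 -135.4] 18.8
px [314. 381.] rect [ 656.2 -152.2] [21.2  5.3] 6.0 circ [ 656.5 -154.8] 10.6
round
px [235. 127.] rect [624.5  41.6] [608.8 291.2] 6.0 circ [624.5  41.6] 337.4
px [318. 114.] rect [640.5  53.2] [82.9 83. ] 42.4 circ [640.4  53.3] 41.8
px [323. 109.] rect [641.4  53.3] [50.  49.8] 5.9 circ [641.3  53.2] 25.5
bed
px [320. 177.] rect [645.1   0.7] [148.9 204.1] 5.3 circ [6.447e+02 4.000e-01] 125.4
px [323. 109.] rect [641.4  52.9] [64.3 63.9] 12.3 circ [641.2  52.9] 32.4
t 41.0 at [646.3 -40.   89.7] 5.6 tilt [ 0.001 -0.004 -1.   ] F [-0.5 -0.2  0.4] w 39.7 q6 -0.33
[ 0.1  2.3 59.7] az 0.4 rows 1.4
[ 0.   0.  31.3] az -0.0 rows 0.8
```

>>> move_arm:
  series: "0 2 25 0 0 0;0 2 50 0 0 0;0 2 65 0 0 0;0 2 76 0 0 0;0 2 80 0 0 0;0 2 80 0 0 0;0 2 80 0 0 0;0 2 80 0 0 0"

```text
time: 41.72
position: [0.6509, -0.0403, 0.0133]
tool_rot: [0.672, 0.741, 0.001, 0.001]
ft_force: [-0.1, 0.6, -0.2]
grip_width: 0.0399
grip_force: 15.0
```

```bash
python3 plan.py 648.6,-39.7,-1.3,5.2
```

```text
t 41.7 at [650.9 -40.3  13.3] 5.6 tilt [-0.001  0.002 -1.   ] F [-0.1  0.6 -0.2] w 39.9 q6 -0.33
[ 0.8 -2.2 14.6] az 0.4 rows 0.4
```

>>> move_arm:
  series: "0.8 -2 5 0 0 0.4;0.8 -2 9 0 0 0.4;0.8 -2 12 0 0 0.4;0.8 -2 14 0 0 0.4;0.8 -2 14.6 0 0 0.4;0.8 -2 14.6 0 0 0.4"

```text
time: 42.22
position: [0.6474, -0.0393, -0.0014]
tool_rot: [0.674, 0.739, -0.0, -0.0]
ft_force: [-2.6, -0.0, 7.9]
grip_width: 0.0396
grip_force: 15.0
```

```bash
python3 plan.py 648.6,-39.7,-1.3,5.2
```

```text
t 42.2 at [647.4 -39.3  -1.4] 5.2 tilt [ 0.    -0.001 -1.   ] F [-2.6 -0.   7.9] w 39.6 q6 -0.32
[-0.6  1.1 -0.1] az 0.0 rows 0.0
```

>>> move_arm:
  series: "0 0 0 0 0 0;0 0 0 0 0 0;0 0 0 0 0 0;0 0 0 0 0 0;0 0 0 0 0 0;0 0 0 0 0 0"
  jaw: 0.65

```text
time: 42.72
position: [0.6476, -0.0394, -0.003]
tool_rot: [0.674, 0.739, -0.0, -0.0]
ft_force: [-0.5, -0.6, 0.1]
grip_width: 0.0556
grip_force: 0.0
```

>>> move_arm:
  series: "0 0 -15 0 0 0;0 0 -45 0 0 0;0 0 -80 0 0 0;0 0 -115 0 0 0;0 0 -140 0 0 0;0 0 -140 0 0 0;0 0 -140 0 0 0;0 0 -140 0 0 0"

```text
time: 43.38
position: [0.6469, -0.0392, 0.1367]
tool_rot: [0.674, 0.739, -0.0, -0.001]
ft_force: [-0.3, -0.4, -0.3]
grip_width: 0.0566
grip_force: 0.0
```

```bash
python3 - <<'E'
from h import *
w=robot.camera('wrist'); save(w,'w14.png'); hsv=cv2.cvtColor(w['img'],cv2.COLOR_RGB2HSV)
m=(hsv[:,:,1]<60)&(hsv[:,:,2]>110); print('tile'); blobs(w,m,.016,[648,-41],tol=30); plats(w); gold(w,.032,[640,53])
for p in ('gauge','weight','tile'): print(p,[(round(d['p'],2),np.round(d['xyz'],3)) for d in robot.tip_of(w,p)[:2]])
E
python3 plan.py 500,-40,139,5.2
```

```text
tile
px [315. 229.] rect [647.9 -38.9] [40.1 39.8] 5.3 circ [647.9 -39.2] 27.5
oblong
px [316. 309.] rect [ 655.8 -110.9] [99.6 22.3] 5.3 circ [ 655.9 -113.4] 50.2
px [316. 358.] rect [ 660.6 -165. ] [99.5 18.2] 5.3 circ [ 660.2 -160.2] 49.8
px [314. 377.] rect [ 660.6 -185.6] [173.2  16.3] 5.3 circ [ 661.3 -192.8] 86.6
round
px [255. 128.] rect [622.2  42.3] [719.2 346.4] 5.5 circ [622.1  42.3] 399.0
px [314. 117.] rect [640.4  53.3] [83.1 82.9] 43.0 circ [640.4  53.3] 41.9
px [318. 114.] rect [641.   53.3] [49.7 49.9] 5.4 circ [641.2  53.2] 25.4
bed
px [316. 186.] rect [646.5 -12.5] [148.4 230.8] 5.3 circ [646.   -7.8] 132.1
px [317. 113.] rect [640.9  53.3] [63.7 64.3] 5.5 circ [641.2  53.1] 32.4
gauge [(0.79, array([0.639, 0.05 , 0.016]))]
weight [(0.8, array([ 0.652, -0.131,  0.029]))]
tile [(0.91, array([ 0.649, -0.039,  0.01 ]))]
t 43.6 at [646.6 -39.1 135.5] 5.2 tilt [ 0.001 -0.003 -1.   ] F [-0.2 -0.6 -0.3] w 56.5 q6 -0.32
[  12.4 -146.1   -3.5] az 0.0 rows 3.5
```

The tile lies flat but 2–2.5 mm toward the round platen. There is time, so I'll regrip and shift it.

>>> move_arm:
  series: "0 0 35 0 0 0;0 0 70 0 0 0;0 0 105 0 0 0;0 0 125 0 0 0;0 0 135 0 0 0;0 0 139 0 0 0;0 0 139 0 0 0;0 0 139 0 0 0"

```text
time: 44.25
position: [0.6483, -0.0395, -0.0013]
tool_rot: [0.674, 0.739, 0.0, 0.0]
ft_force: [-0.3, 0.3, 0.6]
grip_width: 0.0567
grip_force: 0.0
```

>>> move_arm:
  series: "0 0 0 0 0 0;0 0 0 0 0 0;0 0 0 0 0 0;0 0 0 0 0 0;0 0 0 0 0 0;0 0 0 0 0 0"
  jaw: 0.2

```text
time: 44.75
position: [0.6482, -0.0395, -0.0011]
tool_rot: [0.674, 0.739, 0.0, 0.0]
ft_force: [-0.6, -0.2, 2.4]
grip_width: 0.0398
grip_force: 15.0
```

>>> move_arm:
  series: "0 0 -2 0 0 0;0 0 -4 0 0 0;-1 0.5 -4 0 0 0;-2.3 0.9 -4 0 0 0;-2.3 0.9 -4 0 0 0;-2.3 0.9 -2 0 0 0;-2.3 0.9 0 0 0 0;-2.3 0.9 0 0 0 0"

```text
time: 45.42
position: [0.6489, -0.0416, -0.0012]
tool_rot: [0.674, 0.739, -0.0, 0.0]
ft_force: [-0.3, -0.3, 4.3]
grip_width: 0.0401
grip_force: 15.0
```

>>> move_arm:
  series: "0 0 0 0 0 0;0 0 0 0 0 0;0 0 0 0 0 0;0 0 0 0 0 0;0 0 0 0 0 0;0 0 0 0 0 0"
  jaw: 0.65

```text
time: 45.92
position: [0.6488, -0.0415, -0.0018]
tool_rot: [0.674, 0.739, -0.0, -0.0]
ft_force: [0.1, 0.6, -0.4]
grip_width: 0.0563
grip_force: 0.0
```

>>> move_arm:
  series: "0 0 -15 0 0 0;0 0 -45 0 0 0;0 0 -80 0 0 0;0 0 -115 0 0 0;0 0 -140 0 0 0;0 0 -140 0 0 0;0 0 -140 0 0 0;0 0 -140 0 0 0"

```text
time: 46.58
position: [0.648, -0.0414, 0.1377]
tool_rot: [0.674, 0.739, -0.0, -0.001]
ft_force: [0.2, 1.1, -0.4]
grip_width: 0.0563
grip_force: 0.0
```

```bash
python3 - <<'E'
from h import *
w=robot.camera('wrist'); hsv=cv2.cvtColor(w['img'],cv2.COLOR_RGB2HSV)
m=(hsv[:,:,1]<60)&(hsv[:,:,2]>110); print('tile'); blobs(w,m,.016,[648,-41],tol=30); plats(w)
E
python3 plan.py 540,-60,150,5.2
```

```text
tile
px [315. 228.] rect [649.4 -41.3] [40.2 40. ] 5.3 circ [649.5 -41.6] 27.8
oblong
px [315. 307.] rect [ 655.9 -112.7] [99.8 24.4] 5.3 circ [ 655.9 -115.2] 50.4
px [315. 356.] rect [ 661.  -166.2] [99.2 14.7] 5.3 circ [ 660.7 -163.2] 49.7
px [314. 376.] rect [ 661.6 -187.1] [173.8  19.3] 5.4 circ [ 662.4 -195.8] 86.9
round
px [254. 128.] rect [623.2  40.1] [721.5 347.6] 5.5 circ [623.2  40.1] 400.4
px [313. 114.] rect [640.3  53.2] [82.9 82.8] 50.6 circ [640.5  53.1] 41.9
px [317. 111.] rect [641.1  53. ] [49.9 49.4] 5.4 circ [641.2  53.2] 25.3
bed
px [315. 184.] rect [646.6 -14. ] [148.6 233.8] 5.2 circ [646.3  -9.1] 133.3
t 46.6 at [647.6 -41.3 136.9] 5.2 tilt [ 0.001 -0.003 -1.   ] F [-0.1 -0.2 -0.4] w 56.6 q6 -0.33
[  -8.9 -108.8  -13.1] az 0.0 rows 2.6
```

>>> move_arm:
  series: "0 -30 -20 0 0 0;0 -65 -40 0 0 0;0 -100 -50 0 0 0;0 -135 -50 0 0 0;0 -170 -50 0 0 0;0 -190 -50 0 0 0;0 -190 -50 0 0 0;0 -190 -50 0 0 0"

```text
time: 47.3
position: [0.4583, -0.0586, 0.1874]
tool_rot: [0.675, 0.738, -0.0, -0.001]
ft_force: [0.5, -0.9, -0.1]
grip_width: 0.057
grip_force: 0.0
```

```bash
python3 - <<'E'
from h import *
for k in ('side','top'):
    c=robot.camera(k)
    for p in ('gauge','weight','tile','bangle','bar'): print(k,p,[(round(d['p'],2),np.round(d['xyz'],3)) for d in robot.tip_of(c,p)[:3] if d['xyz'][0]>.6])
    if k=='side':
        g=cv2.cvtColor(c['img'],cv2.COLOR_RGB2GRAY)
        for v in range(0,60,10): 
            u=proj(c,[.6395,.053,.018+v/1000]); r=int(round(u[1])); x=int(round(u[0])); print(v,u.round(1),g[r,x-12:x+13])
E
python3 plan.py
```

```text
side gauge [(0.56, array([0.64 , 0.052, 0.014])), (0.5, array([0.643, 0.051, 0.007])), (0.39, array([ 0.655, -0.137,  0.027]))]
side weight [(0.7, array([ 0.652, -0.139,  0.029]))]
side tile []
side bangle []
side bar [(0.64, array([ 0.658, -0.134,  0.015])), (0.49, array([ 0.648, -0.04 , -0.   ]))]
0 [363.7 208.3] [ 27 117 153 162 118  36  68  86  59  30  26  30  30  30  25  59  76  72
  69 183 222 185 157 157 118]
10 [364.  205.5] [119 159 155 129  61  59  80  54  24  23  32  31  32  32  28  23  31 112
 195 220 224 146 117 152 151]
20 [364.3 202.7] [147 154 124  67  57  84 117  81  22  25  29  33  31  32  30  20 100 130
 104  62  46  35 133 161 156]
30 [364.6 199.9] [178 153 162 121  65  60  47  27  24  27  31  32  30  33  28  33  57  58
  74 130 161 169 133  80  64]
40 [364.9 197.1] [138 136 131 136 154 168 130  59  20  22  27  28  29  28  28  19 109 141
 108  66  61  64  67  68  70]
50 [365.1 194.2] [135 135 136 135 134 138 125  67  24  64  76  74  76  77  77  76  67  69
  66  64  66  67  68  68  71]
top gauge [(0.59, array([0.636, 0.053, 0.016]))]
top weight [(0.6, array([ 0.652, -0.135,  0.03 ]))]
top tile [(0.6, array([ 0.65 , -0.039, -0.   ]))]
top bangle []
top bar [(0.72, array([ 0.655, -0.136,  0.019]))]
t 47.9 at [459.7 -58.8 188.3] 5.2 tilt [ 0. -0. -1.] F [-0.1 -0.9  1.2] w 56.4 q6 -0.46
```

The post's dark column sits within a pixel of the predicted column at every height, so the gauge is upright and centred. The weight, bar and tile reports agree too. Handing in.

```bash
python3 -c "
from rig import robot
print(robot.hand_in())"
```

```text
the job is handed in; nothing more can be done
None
```

The job is handed in at about 48 s of the 134 s: all five things were set out in the order asked, and the last camera checks put each within about 2 mm of its place; the judge's result was not shown.

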